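Clear down after grating

TASK

Clear down after grating: rock the cork stopper in the white crock side to side as you ease it up, freeing one side first and then the other rather than pulling it straight out, and stand it upright in the grey wash tray. Put every peeled potato from the bamboo board into the crock and leave it open; lift the orange-handled grater insert straight up out of the rack, leaving the other two in place, and stand it upright in the wash tray beside the cork. Do not disturb the bowl or the box grater.

Things in the scene. Friction and masses are not known exactly. Their poses are not given: they have to be found in the camera images.
- crock: Heavy white stoneware crock, fixed, 184 mm across, 130 mm tall; empty (floor 8 mm up, 170 mm across inside). Origin: centre of its underside, z up. Round mouth, 112 mm inside, 126 mm outside. Two black sprung pads (16 mm balls) stick 9 mm into the neck at its own +y and -y sides, 18 mm below the rim, and catch the cork's bead there; they give way outward.
- cork: Tapered cork stopper, 200 g. Origin: centre of its lower end (94 mm above the counter when seated), z up. 88 mm across below, bead 101 mm at 6 mm height, waist 91 mm at 16 mm, taper to 106 mm at 36 mm, then a flange 124 mm across, 12 mm thick, that rests on the crock's rim. Handle bar on top, dark wood: 60 mm along its x, 24 mm along y, 48 to 88 mm high. Axes within 3 degrees of the crock's.
- cork_grip (a point): Middle of the cork's handle bar, 70 mm above the cork's origin; axes as the cork's. To unseat: rock about the cork's x axis (handle leaning to its +y, then -y), turning over one rim edge, 62 mm from the axis, until the far side is free, then back to free the other.
- cork_left (a point): Point under the cork's flange at its +y side, 48 mm from the axis, 36 mm above the lower end; level with the crock's rim when seated. This side is held by a pad with about 8 to 10 N and is free once 11 mm up; when the first side gets there, the other must still be less than 6 mm up (a lean of about 0.12 rad).
- cork_right (a point): The same point at the cork's -y side, held in the same way.
- rack: Fixed wooden rack: base 110 x 210 mm, 12 mm thick, an 80 mm tall cheek at either end of its y. Origin: centre of its underside. Three inserts stand in it side by side along its y, 46 mm apart, in any order, axes as the rack's. T ribs in grooves interlock them with each other and the cheeks (2 mm play) over their 80 mm height: each comes out only straight up, by over 80 mm.
- coarse: The coarse grater insert, steel with an orange handle, 300 g: block 80 mm along x, 44 mm along y, 80 mm tall; the T rib sticks out 14 mm more on its +y side. On top a handle 30 mm along x, 24 mm along y, from 80 to 122 mm height, centred 3 mm to +y. Origin: centre of the block's underside, z up. Take it across its handle's x faces.
- coarse_grip (a point): Middle of the orange handle, 102 mm above the insert's underside; axes as the insert's.
- fine: Fine grater insert with a black handle, same shape and size; stays in the rack.
- slicer: Slicer insert with a blue handle, same shape and size; stays in the rack.
- tray: Grey wash tray fixed to the counter, open, 190 mm along its x, 280 mm along its y, 28 mm high, walls and floor 5 mm. Origin: centre of its underside, z up.
- board: Striped bamboo cutting board, 170 mm along x by 480 mm along y, 14 mm thick, fixed. Origin: centre of its underside.
- bowl: White bowl, 170 mm across, 65 mm high; a bystander. Origin: centre of its underside.
- grater: Box grater lying on its side, 100 mm along x, 180 mm along y, 70 mm high, a black handle sticking out 32 mm at its -y end; a bystander. Origin: centre of its underside.
- potato0: Peeled yellow potato, 130 g, 70 mm along its x, 48 mm along its y, 48 mm tall, rounded, with a flat underside 44 x 30 mm. Origin: centre of its underside. It may be absent (two to four of the four are there), and lies on the bamboo board. It may be let go just above the crock's mouth; four fill it in two layers, so spread them across the mouth.
- potato1: Peeled yellow potato, 130 g, 70 mm along its x, 48 mm along its y, 48 mm tall, rounded, with a flat underside 44 x 30 mm. Origin: centre of its underside. It may be absent (two to four of the four are there), and lies on the bamboo board. It may be let go just above the crock's mouth; four fill it in two layers, so spread them across the mouth.
- potato2: Peeled yellow potato, 130 g, 70 mm along its x, 48 mm along its y, 48 mm tall, rounded, with a flat underside 44 x 30 mm. Origin: centre of its underside. It may be absent (two to four of the four are there), and lies on the bamboo board. It may be let go just above the crock's mouth; four fill it in two layers, so spread them across the mouth.
- potato3: Peeled yellow potato, 130 g, 70 mm along its x, 48 mm along its y, 48 mm tall, rounded, with a flat underside 44 x 30 mm. Origin: centre of its underside. It may be absent (two to four of the four are there), and lies on the bamboo board. It may be let go just above the crock's mouth; four fill it in two layers, so spread them across the mouth.
There are look-alikes about, which are no part of the job. Leave any red or turquoise look-alike of the potato2 alone.

How it is judged:
On the way, in this order (a step that is already met when the one before it is completed fails the run):
1. one side of the cork has been rocked free of the seal (over 11 mm up) while the other is still seated (less than 6 mm up) (horizontal distance between cork and crock below 0.03 m and ((z of cork_left in the frame of crock above 0.141 m and z of cork_right in the frame of crock below 0.136 m) or (z of cork_right in the frame of crock above 0.141 m and z of cork_left in the frame of crock below 0.136 m))), for 0.1 s.
2. then the other side is free as well (z of each of cork_left, cork_right in the frame of crock above 0.141 m), for 0.1 s.
At the end, for the whole second after the job is handed in: The cork and the orange-handled insert stand upright (within 0.15 rad) at rest on the floor of the wash tray, every potato present lies inside the crock (its underside's centre less than 105 mm above the crock's base), and the other two inserts stand in the rack within 15 mm of where they were (x of cork in the frame of tray between -0.09 and 0.09 m and y of cork in the frame of tray between -0.135 and 0.135 m and z of each of cork, coarse in the frame of tray below 0.02 m and angle between each of cork, coarse's own z axis and vertical below 0.15 rad and linear speed of each of cork, coarse below 0.03 m/s and x of coarse in the frame of tray between -0.09 and 0.09 m and y of coarse in the frame of tray between -0.135 and 0.135 m and horizontal distance between each of potato0, potato1, potato2, potato3 and crock below 0.09 m and z of each of potato0, potato1, potato2, potato3 in the frame of crock below 0.105 m and distance of each of fine, slicer from where it was at the start of the episode below 0.015 m and angle between each of fine, slicer's own z axis and vertical below 0.1 rad); the robot touches nothing.
It fails at once if the bowl or box grater moved more than 30 mm (distance of any of bowl, grater from where it was at the start of the episode above 0.03 m).
It fails at once if the orange-handled insert tipped over 0.2 rad while still in the rack (horizontal distance between coarse and rack below 0.08 m and z of coarse in the frame of rack below 0.085 m and angle between coarse's own z axis and vertical above 0.2 rad).
It fails at once if another insert pulled more than 40 mm up or aside (distance of any of fine, slicer from where it was at the start of the episode above 0.04 m).
Of potato0, potato1, potato2, potato3 only 2 to 4 are there at a start; the rules pass over those that are not, and their reading is None.
At some moment in a run one of potato0, potato1, potato2, potato3 may be knocked a few centimetres aside while the robot is not near it.
It also fails if it takes over 210 s, if anything falls off the work surface, if the arm or the gripper's body presses on something with over 40 N, if the wrist force passes 120 N, or if a joint passes its speed limit or range.

ROBOT

A 6-joint arm with a two-finger parallel gripper is mounted at the origin on the work surface. World frame = base frame: x ahead of the robot, y to its left, z up, the work surface at z = 0. Lengths are in m, angles in rad, forces in N, time in s.
With the tool pointing down it reaches from about 0.325 to 1 m from the base axis. Payload 5.1 kg.
Tool frame: the origin (TCP) lies on the centre line of the jaws, within the pads' length; the fingertips stand 22 mm ahead of it and the grasp point (between the pads) lies 3 mm ahead of it (r.tcp_to_tips is the distance from the TCP to the fingertips, in m); z points along the fingers, y is the line along which they close (so a half turn about z gives the same grasp; the last joint's range is limited). The gripper opens to 85 mm and grips with 20 to 120 N. Pads are 22 mm wide; open, the fingers measure 114 mm over their backs; the gripper's body (76 mm by 85 mm) begins 54 mm behind the grasp point. The pads swing forward as they close: fully open they stand 13 mm farther back than shut.
Start: joints at [-1.325, 0.124, 1.65, -0, 1.367, -0.083], TCP at [0.21, -0.615, 0.253] pointing down, gripper open.
Joint ranges: [-2.61, 2.61], [-1.02, 2.33], [0.03, 2.71], [-1.35, 4.49], [0.32, 2.68], [-2.91, 2.91]. Speed limits (rad/s): [2.57, 2.57, 3.14, 3.14, 3.14, 3.14].

INTERFACE

Orientations are given as a unit quaternion [w, x, y, z].
In Python, from workcell import r, optics, ticket gives the robot as it stands. The module is installed in compiled form; this text tells all that it offers.
- The arm moves only by the tool servo_tool, never from a script. Its argument "commands" is a list of rows, each an object of numbers: "fingers": the gripper's target within -1 to 1 (shut at 1, half-way at 0, fully open at -1); "dx", "dy", "dz": the shift along the tool's x, y, z in mm; "roll": the turn about the tool's z in degrees. In form: [{"fingers": .., "dx": .., "dy": .., "dz": .., "roll": ..}, ...]. A call has exactly 5 rows; each row shifts and turns the commanded pose from where the row before left it, along the tool's axes as they then stand; what a row does not reach is not made up. A row lasts 1/12 s, in which the tool goes at most 41.7 mm and 7.16 degrees, less where a joint would pass 70% of its speed; a pose out of reach is approached as far as the arm can. A call is refused whole if a number of a shift passes 41.7 or a number of a turn 7.16, either way. A call with a gripper value outside its range is refused whole. The fingers move at their own pace and stop on an object; the grip force is fixed at half the most. Time passes only in rows, so rows that do not move let the fingers close, or fill a call up. It gives the time, the measured TCP pose, the force, the opening and the grip force at its end, in the units of the state.
- r.observe(): the state, without advancing time (a new reading comes with each control period).
- optics.snapshot(name): name is "side" or "top" or "wrist"; returns a dict with "color" (400x640x3 uint8, red, green, blue), "fx", "fy", "cx", "cy" (pixels), "world_to_cam" (4x4, takes a point from world to camera coordinates); the wrist camera has in their place "tool_from_camera" (4x4, takes a point from camera to tool coordinates, whose origin is the TCP and whose axes are the flange's). Camera axes: x right, y up, looking along -z (the intrinsics and any distortion apply to the point x, -y, -z); pixel columns grow to the right and rows downward; lengths in m; the calibration is good to about 2 mm. A picture is of the moment at which its call begins: read the wrist's pose just before it. There is no depth.
- ticket.job_done(): hands the job in; it is judged then, once.
The state is a dict: "clock": time; "joints": joint angles; "joint_velocities": joint speeds; "joint_torque": joint torques, N m; "position": TCP position; "tool_rot": TCP orientation; "wrist_force": force on the tool from outside, world axes, zero at the start; "ft_torque": the same for the moment, N m; "width": finger opening in m; "finger_force": force on a finger pad.
Only numpy, scipy, OpenCV 4.12 (cv2) and the standard library are available. Lean on these libraries where they do the work, as an engineer would, in place of code of your own. Each camera call takes 0.05 s, during which the arm holds its last target. There are 200 camera calls.

## Working session

There is one attempt and no reset: what is moved stays moved. The work goes in short steps, Python scripts to look and compute and a tool call to move; the robot and the scene stay as the last step left them, time stands still between calls to the robot, and variables do not carry over. Pictures are saved under pics/ and viewed, at most 14 in all, crops included, and the job is handed in when it is done.

Besides the shell and the picture viewer there is one more tool, called after "Call:" as name([rows], argument=value, ...), one row to a line, values as JSON. servo_tool: Moves the arm, as the interface text tells. Its arguments: {"type":"object","properties":{"commands":{"type":"array"}},"required":["commands"]}

```bash
mkdir -p pics; cat > h.py <<'E'
import numpy as np, cv2
from workcell import r, optics, ticket
from scipy.spatial.transform import Rotation as R
def snap(n,f):
    s=optics.snapshot(n); cv2.imwrite('pics/'+f+'.png',cv2.cvtColor(s['color'],cv2.COLOR_RGB2BGR)); return s
E
python3 - <<'E'
from h import *
s=r.observe(); print(s); print(r.tcp_to_tips)
import pickle
d={}
for n in ('top','side','wrist'):
    d[n]=snap(n,n+'0'); print(n,{k:v for k,v in d[n].items() if k!='color'})
pickle.dump(d,open('d0.pkl','wb'))
E
```

```text
{'clock': 0.0, 'joints': array([-1.32459864e+00,  1.24495252e-01,  1.65164344e+00, -1.89231740e-05,
        1.36747974e+00, -8.25948256e-02]), 'joint_velocities': array([ 0.00161837,  0.00134303, -0.0010023 , -0.00138205,  0.00072358,
       -0.00084588]), 'joint_torque': array([-2.58843102e-04, -4.23611319e+01, -3.65449655e+01, -7.25032578e-05,
        6.96447969e-03,  2.02924832e-05]), 'position': array([ 0.2097225 , -0.61465797,  0.2520774 ]), 'tool_rot': array([-1.00874490e-03,  9.86516522e-01,  1.63658566e-01, -9.19971659e-05]), 'wrist_force': array([ 0.49939696, -0.37056142,  0.11383685]), 'ft_torque': array([-0.0385825 ,  0.02884046,  0.00491449]), 'finger_force': 0.0, 'width': 0.08504390014170246}
0.022
top {'fx': 443.722488059141, 'fy': 443.722488059141, 'cx': 324.2328303878974, 'cy': 194.95628999241853, 'world_to_cam': array([[-0.02166022, -0.99950702, -0.02272782,  0.03496446],
       [ 0.99161156, -0.02437548,  0.12693442, -0.56127003],
       [-0.12742584, -0.01978774,  0.99165069, -1.19226011],
       [ 0.        ,  0.        ,  0.        ,  1.        ]])}
side {'fx': 381.32442528255046, 'fy': 381.32442528255046, 'cx': 320.366694744731, 'cy': 199.58338956570836, 'world_to_cam': array([[-0.99831927, -0.05601123,  0.01487849,  0.51429738],
       [ 0.04712201, -0.63507469,  0.7710121 , -0.11622634],
       [-0.03373638,  0.77041734,  0.63664666, -1.26097679],
       [ 0.        ,  0.        ,  0.        ,  1.        ]])}
wrist {'fx': 292.9461085555365, 'fy': 292.9461085555365, 'cx': 317.3625058958735, 'cy': 202.6021711725119, 'tool_from_camera': array([[-1.64954797e-05,  9.49466069e-01,  3.13869691e-01,
         8.16755235e-02],
       [ 9.99999609e-01, -2.61720982e-04,  8.44269684e-04,
         8.97528713e-04],
       [ 8.83751702e-04,  3.13869582e-01, -9.49465694e-01,
        -1.20163531e-01],
       [ 0.00000000e+00,  0.00000000e+00,  0.00000000e+00,
         1.00000000e+00]])}
```

View pics/top0.png

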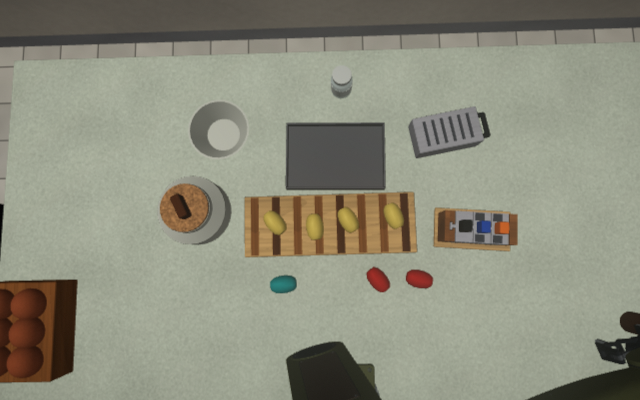

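View pics/side0.png

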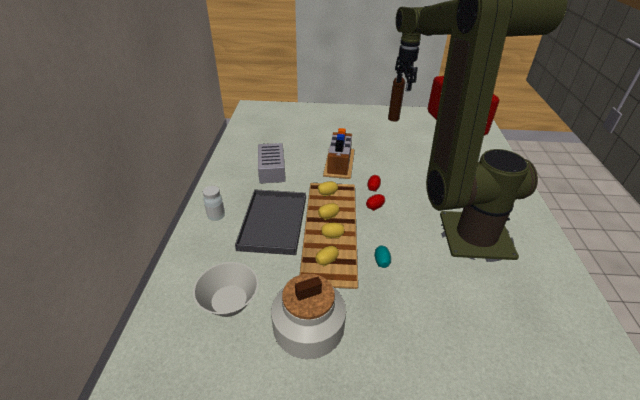

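```bash
cat >> h.py <<'E'
def ray(s,uv,z,pose=None):
    uv=np.atleast_2d(uv).astype(float)
    d=np.c_[(uv[:,0]-s['cx'])/s['fx'],-(uv[:,1]-s['cy'])/s['fy'],-np.ones(len(uv))]
    if 'world_to_cam' in s: T=np.linalg.inv(s['world_to_cam'])
    else:
        M=np.eye(4); M[:3,:3]=R.from_quat(np.roll(pose['tool_rot'],-1)).as_matrix(); M[:3,3]=pose['position']; T=M@s['tool_from_camera']
    d=d@T[:3,:3].T; c=T[:3,3]
    return c+d*((z-c[2])/d[:,2])[:,None]
def blobs(mask,amin=25):
    n,l,st,c=cv2.connectedComponentsWithStats(mask.astype(np.uint8))
    return [(l==i) for i in range(1,n) if st[i,4]>=amin]
def loc(s,m,z,pose=None):
    v,u=np.nonzero(m); p=ray(s,np.c_[u,v],z,pose)[:,:2]; c=p.mean(0); w,V=np.linalg.eigh(np.cov((p-c).T))
    (x,y),(a,b),t=cv2.minAreaRect((p*1000).astype(np.float32))
    return c, np.degrees(np.arctan2(V[1,1],V[0,1]))%180, np.array([x,y])/1000,(round(a),round(b)),round(t,1)
E
python3 - <<'E'
from h import *
import pickle
s=pickle.load(open('d0.pkl','rb'))['top']
I=s['color']; hsv=cv2.cvtColor(I,cv2.COLOR_RGB2HSV); H,S,V=[hsv[...,i].astype(int) for i in range(3)]
yy,xx=np.mgrid[:400,:640]
box=lambda a,b,c,d:(xx>=a)&(xx<=b)&(yy>=c)&(yy<=d)
def show(n,m,z,amin=40):
    for b in blobs(m,amin): print(n,b.sum(),*loc(s,b,z))
show('potato',(H>20)&(H<32)&(S>140)&(V>120)&box(240,420,190,260),.038)
show('orange',(H<16)&(S>200)&(V>150)&box(485,520,210,245),.134)
show('blue',(H>105)&(H<130)&(S>120)&box(440,520,205,250),.134,20)
show('tray',(V<85)&box(280,392,118,195),.028,500)
show('cork handle',(V<70)&(S>60)&box(165,200,185,225),.182)
show('cork',(H<22)&(S>60)&box(155,215,178,238),.142,300)
print(hsv[225:232,495:512:3].tolist())
big=cv2.resize(cv2.cvtColor(I[165:260,150:250],cv2.COLOR_RGB2BGR),None,fx=4,fy=4,interpolation=cv2.INTER_CUBIC)
b2=cv2.resize(cv2.cvtColor(I[165:260,430:530],cv2.COLOR_RGB2BGR),None,fx=4,fy=4,interpolation=cv2.INTER_CUBIC)
cv2.imwrite('pics/crop1.png',np.hstack([big,b2]))
E
```

```text
potato 344 [ 0.50084253 -0.16477173] 19.607945881586488 [ 0.50100662 -0.16483934] (67, 43) 24.1
potato 337 [ 0.49322099 -0.03960084] 25.189463698775455 [ 0.4930433  -0.03991769] (69, 42) 32.0
potato 313 [0.48944649 0.16329086] 36.40605477001091 [0.48953821 0.16244481] (67, 41) 44.2
potato 325 [0.47580499 0.05337515] 4.062797878324233 [0.47540872 0.05325863] (41, 69) 89.1
blue 148 [ 0.46031942 -0.37665917] 105.578830237829 [ 0.46016214 -0.37686646] (32, 28) 86.3
tray 6437 [ 0.67213125 -0.0109326 ] 89.17741385425191 [ 0.67377112 -0.00990823] (274, 190) 88.6
cork handle 275 [0.52403537 0.37070473] 28.69286260374318 [0.52412207 0.37134808] (63, 29) 25.7
cork 1882 [0.52551989 0.37673742] 61.2317477944599 [0.52656927 0.37651785] (123, 123) 0.7
[[[10, 174, 117], [10, 176, 120], [11, 199, 191], [11, 199, 190], [11, 197, 190], [13, 140, 109]], [[10, 175, 118], [10, 176, 120], [11, 198, 191], [11, 199, 190], [11, 199, 190], [13, 142, 106]], [[10, 175, 118], [10, 176, 119], [11, 199, 191], [11, 199, 191], [11, 199, 190], [13, 140, 106]], [[10, 177, 117], [10, 174, 120], [11, 198, 192], [11, 198, 192], [11, 197, 190], [13, 141, 105]], [[10, 177, 117], [10, 172, 120], [11, 198, 192], [11, 198, 192], [11, 199, 190], [13, 139, 103]], [[10, 175, 118], [10, 176, 120], [11, 199, 192], [11, 199, 192], [11, 197, 190], [13, 139, 108]], [[10, 174, 117], [10, 176, 119], [11, 198, 194], [11, 199, 191], [11, 196, 191], [13, 139, 108]]]
```

View pics/crop1.png

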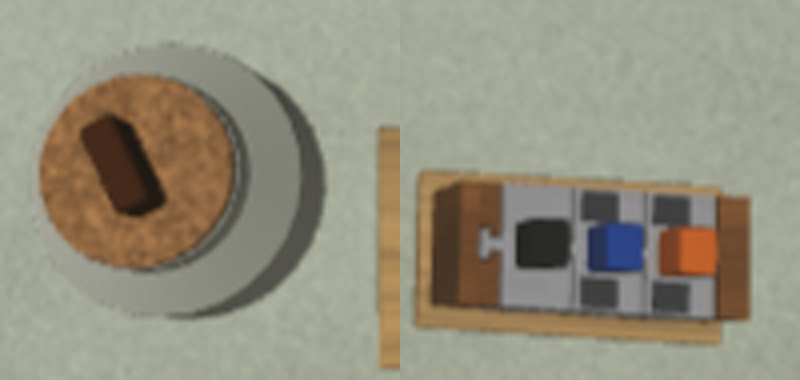

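Call:
servo_tool([
  {"fingers": -1,"dx": 0,"dy": 0,"dz": 0,"roll": -6.6},
  {"fingers": -1,"dx": 0,"dy": 0,"dz": 0,"roll": -6.6},
  {"fingers": -1,"dx": 0,"dy": 0,"dz": 0,"roll": -6.6},
  {"fingers": -1,"dx": 0,"dy": 0,"dz": 0,"roll": -6.6},
  {"fingers": -1,"dx": 0,"dy": 0,"dz": 0,"roll": -6.6},
])

```text
clock: 0.57
position: [0.2098, -0.615, 0.2528]
tool_rot: [-0.0, 0.898, 0.44, 0.0]
wrist_force: [0.2, 0.9, -0.5]
width: 0.0852
finger_force: 0.0
```

Call:
servo_tool([
  {"fingers": -1,"dx": 0,"dy": 0,"dz": 0,"roll": -6.6},
  {"fingers": -1,"dx": 0,"dy": 0,"dz": 0,"roll": -6.6},
  {"fingers": -1,"dx": 0,"dy": 0,"dz": 0,"roll": -6.6},
  {"fingers": -1,"dx": 0,"dy": 0,"dz": 0,"roll": -6.6},
  {"fingers": -1,"dx": 0,"dy": 0,"dz": 0,"roll": -6.6},
])

```text
clock: 0.98
position: [0.2098, -0.615, 0.2528]
tool_rot: [-0.0, 0.736, 0.677, 0.0]
wrist_force: [0.5, 0.7, 0.8]
width: 0.0852
finger_force: 0.0
```

Call:
servo_tool([
  {"fingers": -1,"dx": 0,"dy": 0,"dz": -10,"roll": -6.6},
  {"fingers": -1,"dx": 0,"dy": 0,"dz": -10,"roll": -6.6},
  {"fingers": -1,"dx": 0,"dy": 0,"dz": -10,"roll": -6.6},
  {"fingers": -1,"dx": 0,"dy": 0,"dz": -10,"roll": -6.6},
  {"fingers": -1,"dx": 0,"dy": 0,"dz": -10,"roll": -6.6},
])

```text
clock: 1.4
position: [0.2098, -0.615, 0.3032]
tool_rot: [-0.0, 0.514, 0.858, 0.0]
wrist_force: [0.1, 0.0, -0.5]
width: 0.0853
finger_force: 0.0
```

Call:
servo_tool([
  {"fingers": -1,"dx": 24,"dy": 24.8,"dz": 0,"roll": 0},
  {"fingers": -1,"dx": 24,"dy": 24.8,"dz": 0,"roll": 0},
  {"fingers": -1,"dx": 24,"dy": 24.8,"dz": 0,"roll": 0},
  {"fingers": -1,"dx": 24,"dy": 24.8,"dz": 0,"roll": 0},
  {"fingers": -1,"dx": 24,"dy": 24.8,"dz": 0,"roll": 0},
])

```text
clock: 1.82
position: [0.2636, -0.4495, 0.3028]
tool_rot: [-0.0, 0.516, 0.856, 0.0]
wrist_force: [1.3, 0.4, 1.4]
width: 0.0855
finger_force: 0.0
```

Call:
servo_tool([
  {"fingers": -1,"dx": 24,"dy": 24.8,"dz": 0,"roll": 0},
  {"fingers": -1,"dx": 24,"dy": 24.8,"dz": 0,"roll": 0},
  {"fingers": -1,"dx": 24,"dy": 24.8,"dz": 0,"roll": 0},
  {"fingers": -1,"dx": 24,"dy": 24.8,"dz": 0,"roll": 0},
  {"fingers": -1,"dx": 24,"dy": 24.8,"dz": 0,"roll": 0},
])

```text
clock: 2.23
position: [0.3171, -0.2854, 0.303]
tool_rot: [-0.0, 0.517, 0.856, 0.0]
wrist_force: [0.5, -0.1, -0.6]
width: 0.0855
finger_force: 0.0
```

Call:
servo_tool([
  {"fingers": -1,"dx": 24,"dy": 24.8,"dz": 0,"roll": 0},
  {"fingers": -1,"dx": 24,"dy": 24.8,"dz": 0,"roll": 0},
  {"fingers": -1,"dx": 24,"dy": 24.8,"dz": 0,"roll": 0},
  {"fingers": -1,"dx": 24,"dy": 24.8,"dz": 0,"roll": 0},
  {"fingers": -1,"dx": 24,"dy": 24.8,"dz": 0,"roll": 0},
])

```text
clock: 2.65
position: [0.3706, -0.1215, 0.3032]
tool_rot: [0.0, 0.516, 0.856, 0.0]
wrist_force: [0.5, -0.4, -0.6]
width: 0.0851
finger_force: 0.0
```

Call:
servo_tool([
  {"fingers": -1,"dx": 24,"dy": 24.8,"dz": 0,"roll": 0},
  {"fingers": -1,"dx": 24,"dy": 24.8,"dz": 0,"roll": 0},
  {"fingers": -1,"dx": 24,"dy": 24.8,"dz": 0,"roll": 0},
  {"fingers": -1,"dx": 24,"dy": 24.8,"dz": 0,"roll": 0},
  {"fingers": -1,"dx": 24,"dy": 24.8,"dz": 0,"roll": 0},
])

```text
clock: 3.07
position: [0.4242, 0.0427, 0.3032]
tool_rot: [0.0, 0.516, 0.857, 0.0]
wrist_force: [0.4, 0.1, 1.0]
width: 0.0854
finger_force: 0.0
```

Call:
servo_tool([
  {"fingers": -1,"dx": 24,"dy": 24.8,"dz": 0,"roll": 0},
  {"fingers": -1,"dx": 24,"dy": 24.8,"dz": 0,"roll": 0},
  {"fingers": -1,"dx": 24,"dy": 24.8,"dz": 0,"roll": 0},
  {"fingers": -1,"dx": 24,"dy": 24.8,"dz": 0,"roll": 0},
  {"fingers": -1,"dx": 24,"dy": 24.8,"dz": 0,"roll": 0},
])

```text
clock: 3.48
position: [0.4779, 0.2068, 0.303]
tool_rot: [-0.0, 0.516, 0.857, -0.0]
wrist_force: [1.1, -1.0, 0.5]
width: 0.0851
finger_force: 0.0
```

Call:
servo_tool([
  {"fingers": -1,"dx": 24,"dy": 24.8,"dz": 0,"roll": 0},
  {"fingers": -1,"dx": 24,"dy": 24.8,"dz": 0,"roll": 0},
  {"fingers": -1,"dx": 24,"dy": 24.8,"dz": 0,"roll": 0},
  {"fingers": -1,"dx": 24,"dy": 24.8,"dz": 0,"roll": 0},
  {"fingers": -1,"dx": 24,"dy": 24.8,"dz": 0,"roll": 0},
])

```text
clock: 3.9
position: [0.5316, 0.3706, 0.3027]
tool_rot: [-0.0, 0.516, 0.857, -0.0]
wrist_force: [-0.1, -0.8, 0.3]
width: 0.0853
finger_force: 0.0
```

```bash
python3 - <<'E'
from h import *
import pickle
p=r.observe(); s=snap('wrist','w1'); pickle.dump((p,s),open('w1.pkl','wb')); print(p['position'],p['tool_rot'],p['joints'])
E
```

```text
[0.53158251 0.37063863 0.30269638] [-1.73480264e-04  5.16103459e-01  8.56526147e-01 -3.85795969e-04] [ 5.26089388e-01  9.47064713e-02  1.59921486e+00 -6.79757488e-05
  1.44851464e+00  3.98923800e-02]
```

View pics/w1.png

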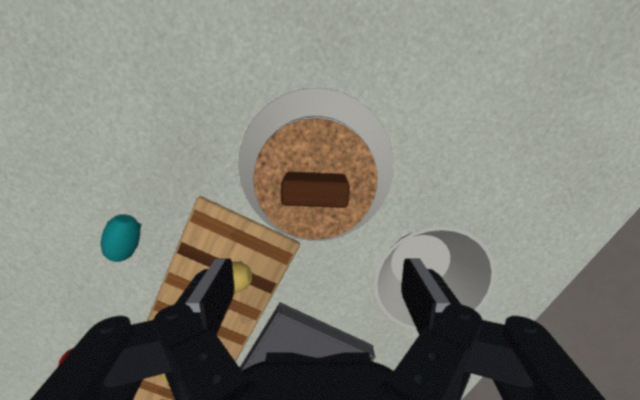

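```bash
python3 - <<'E'
from h import *
import pickle
p,s=pickle.load(open('w1.pkl','rb'))
I=s['color']; hsv=cv2.cvtColor(I,cv2.COLOR_RGB2HSV).astype(int)
print(I[170:212:2,315].tolist())
yy,xx=np.mgrid[:400,:640]; b=(xx>240)&(xx<390)&(yy>100)&(yy<250)
c=blobs((hsv[...,0]<22)&(hsv[...,1]>60)&b,500)
for m in c: print('cork',loc(s,m,.142,p))
h=blobs((hsv[...,2]<90)&b&(hsv[...,1]>60),200)
for m in h:
    v,u=np.nonzero(m); print(u.min(),u.max(),v.min(),v.max()); print('handle',loc(s,m,.182,p))
    m2=m&(yy>181); print('top',loc(s,m2,.182,p))
E
```

```text
[[127, 94, 63], [99, 72, 49], [50, 30, 21], [46, 27, 16], [47, 26, 18], [47, 26, 12], [66, 38, 24], [73, 42, 25], [73, 43, 24], [74, 44, 27], [75, 45, 27], [74, 44, 26], [72, 42, 26], [72, 42, 24], [74, 41, 25], [72, 42, 26], [69, 38, 24], [64, 37, 21], [86, 59, 40], [128, 94, 65], [130, 96, 66]]
cork (array([0.52513005, 0.37930196]), np.float64(103.90753721232942), array([0.52659076, 0.37678818]), (122, 122), 5.4)
cork (array([0.50635682, 0.29897658]), np.float64(10.189824685072779), array([0.5113125 , 0.30534662]), (61, 39), 23.2)
281 349 172 207
handle (array([0.52454662, 0.38039477]), np.float64(25.86304374970112), array([0.52501752, 0.38072812]), (58, 30), 25.6)
top (array([0.52659347, 0.37721525]), np.float64(27.129471408052524), array([0.52693958, 0.37649075]), (59, 22), 27.9)
```

Call:
servo_tool([
  {"fingers": -1,"dx": 2,"dy": -0.5,"dz": 22,"roll": 0},
  {"fingers": -1,"dx": 2,"dy": -0.5,"dz": 22,"roll": 0},
  {"fingers": -1,"dx": 2,"dy": -0.5,"dz": 22,"roll": 0},
  {"fingers": -1,"dx": 2,"dy": 0,"dz": 22,"roll": 0},
  {"fingers": -1,"dx": 0,"dy": 0,"dz": 22,"roll": 0},
])

```text
clock: 4.37
position: [0.5259, 0.3755, 0.1918]
tool_rot: [-0.0, 0.516, 0.857, -0.0]
wrist_force: [-0.1, 0.5, -0.3]
width: 0.0854
finger_force: 0.0
```

Call:
servo_tool([
  {"fingers": -1,"dx": 0,"dy": 0,"dz": 12,"roll": 0},
  {"fingers": -1,"dx": 0,"dy": 0,"dz": 10,"roll": 0},
  {"fingers": -1,"dx": 0,"dy": 0,"dz": 0,"roll": 0},
  {"fingers": 1,"dx": 0,"dy": 0,"dz": 0,"roll": 0},
  {"fingers": 1,"dx": 0,"dy": 0,"dz": 0,"roll": 0},
])

```text
clock: 4.78
position: [0.5273, 0.3757, 0.173]
tool_rot: [0.001, 0.516, 0.856, 0.001]
wrist_force: [-0.3, -0.1, -0.3]
width: 0.0635
finger_force: 0.0
```

Call:
servo_tool([
  {"fingers": 1,"dx": 0,"dy": 0,"dz": 0,"roll": 0},
  {"fingers": 1,"dx": 0,"dy": 0,"dz": 0,"roll": 0},
  {"fingers": 1,"dx": 0,"dy": 0,"dz": 0,"roll": 0},
  {"fingers": 1,"dx": 0,"dy": 0,"dz": 0,"roll": 0},
  {"fingers": 1,"dx": 0,"dy": 0,"dz": 0,"roll": 0},
])

```text
clock: 5.2
position: [0.5277, 0.3759, 0.1738]
tool_rot: [0.001, 0.516, 0.856, 0.002]
wrist_force: [0.9, 0.7, 5.8]
width: 0.059
finger_force: 65.3
```

Call:
servo_tool([
  {"fingers": 1,"dx": 1,"dy": 0,"dz": 0,"roll": 0},
  {"fingers": 1,"dx": 1,"dy": 0,"dz": 0,"roll": 0},
  {"fingers": 1,"dx": 1,"dy": 0,"dz": -1,"roll": 0},
  {"fingers": 1,"dx": 1,"dy": 0,"dz": -1,"roll": 0},
  {"fingers": 1,"dx": 0,"dy": 0,"dz": 0,"roll": 0},
])

```text
clock: 5.62
position: [0.5265, 0.3773, 0.1745]
tool_rot: [0.003, 0.516, 0.856, 0.0]
wrist_force: [3.9, -5.7, 2.5]
width: 0.0593
finger_force: 65.0
```

Call:
servo_tool([
  {"fingers": 1,"dx": 1,"dy": 0,"dz": -1,"roll": 0},
  {"fingers": 1,"dx": 1,"dy": 0,"dz": -1,"roll": 0},
  {"fingers": 1,"dx": 1,"dy": 0,"dz": -1,"roll": 0},
  {"fingers": 1,"dx": 0,"dy": 0,"dz": 0,"roll": 0},
  {"fingers": 1,"dx": 0,"dy": 0,"dz": 0,"roll": 0},
])

```text
clock: 6.03
position: [0.5251, 0.3785, 0.1762]
tool_rot: [0.003, 0.516, 0.856, -0.002]
wrist_force: [4.9, -8.8, -0.7]
width: 0.0592
finger_force: 64.7
```

Call:
servo_tool([
  {"fingers": 1,"dx": 1.5,"dy": 0,"dz": -1,"roll": 0},
  {"fingers": 1,"dx": 1.5,"dy": 0,"dz": -1,"roll": 0},
  {"fingers": 1,"dx": 1,"dy": 0,"dz": -1,"roll": 0},
  {"fingers": 1,"dx": 0,"dy": 0,"dz": 0,"roll": 0},
  {"fingers": 1,"dx": 0,"dy": 0,"dz": 0,"roll": 0},
])

```text
clock: 6.45
position: [0.5226, 0.3801, 0.1782]
tool_rot: [0.003, 0.516, 0.857, -0.005]
wrist_force: [5.0, -13.6, 0.0]
width: 0.0593
finger_force: 65.0
```

Call:
servo_tool([
  {"fingers": 1,"dx": 1,"dy": 0,"dz": -1,"roll": 0},
  {"fingers": 1,"dx": 1,"dy": 0,"dz": -1,"roll": 0},
  {"fingers": 1,"dx": 1,"dy": 0,"dz": -1,"roll": 0},
  {"fingers": 1,"dx": 0,"dy": 0,"dz": 0,"roll": 0},
  {"fingers": 1,"dx": 0,"dy": 0,"dz": 0,"roll": 0},
])

```text
clock: 6.87
position: [0.5212, 0.3827, 0.1807]
tool_rot: [0.003, 0.516, 0.856, -0.005]
wrist_force: [4.8, -12.8, -0.6]
width: 0.0592
finger_force: 66.4
```

```bash
python3 - <<'E'
from h import *
s=snap('side','s1'); a=s['color'][255:365,255:365]; t=snap('wrist','w2')['color'][80:260,220:420]
a=cv2.resize(a,(396,396),interpolation=cv2.INTER_CUBIC); t=cv2.resize(t,(396,396),interpolation=cv2.INTER_CUBIC)
cv2.imwrite('pics/c2.png',cv2.cvtColor(np.hstack([a,t]),cv2.COLOR_RGB2BGR))
print(r.observe()['position'],r.observe()['ft_torque'])
E
```

```text
[0.52118827 0.38284596 0.18094213] [-2.75352394 -0.94729763  0.20999188]
```

View pics/c2.png

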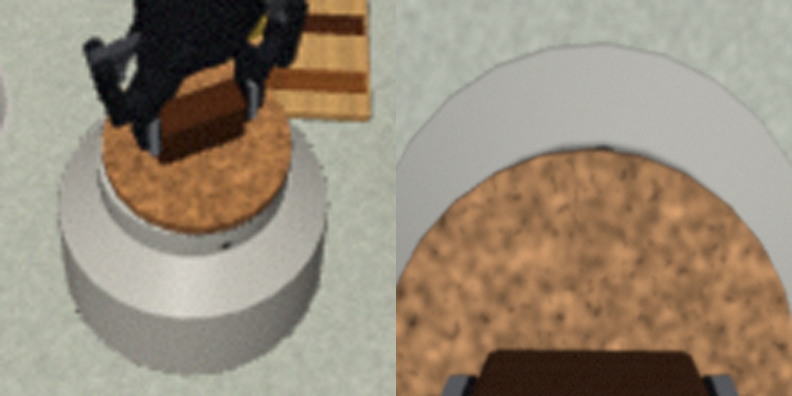

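Call:
servo_tool([
  {"fingers": 1,"dx": 1.2,"dy": 0,"dz": -1,"roll": 0},
  {"fingers": 1,"dx": 1.2,"dy": 0,"dz": -1,"roll": 0},
  {"fingers": 1,"dx": 0.6,"dy": 0,"dz": -0.5,"roll": 0},
  {"fingers": 1,"dx": 0,"dy": 0,"dz": 0,"roll": 0},
  {"fingers": 1,"dx": 0,"dy": 0,"dz": 0,"roll": 0},
])

```text
clock: 7.38
position: [0.5196, 0.3862, 0.1838]
tool_rot: [0.003, 0.516, 0.857, -0.004]
wrist_force: [3.9, -11.3, -0.9]
width: 0.0594
finger_force: 66.2
```

```bash
python3 - <<'E'
from h import *
s=snap('side','s2'); a=s['color'][255:365,255:365]; t=snap('top','t2')['color'][160:260,140:250]
a=cv2.resize(a,(396,396),interpolation=cv2.INTER_CUBIC); t=cv2.resize(t,(396,396),interpolation=cv2.INTER_CUBIC)
cv2.imwrite('pics/c3.png',cv2.cvtColor(np.hstack([a,t]),cv2.COLOR_RGB2BGR))
o=r.observe();print(o['position'],o['ft_torque'],o['wrist_force'])
E
```

```text
[0.51967337 0.3861532  0.18377737] [-2.39109847 -0.88218416  0.11643613] [  4.94903017 -10.33902212   0.24190469]
```

View pics/c3.png

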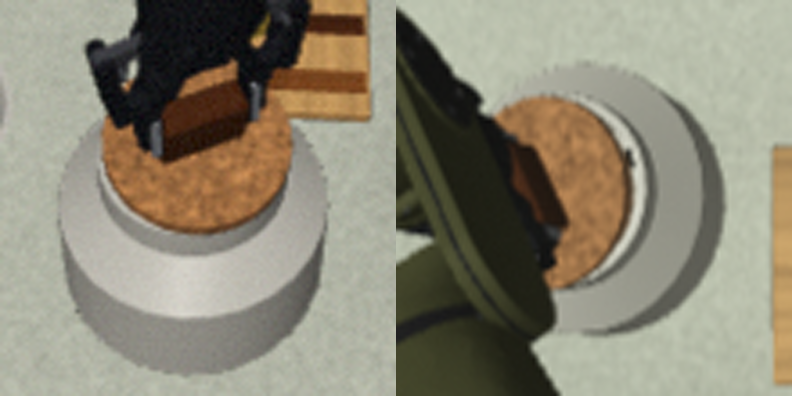

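Call:
servo_tool([
  {"fingers": 1,"dx": -2.5,"dy": 0,"dz": -1.5,"roll": 0},
  {"fingers": 1,"dx": -2.5,"dy": 0,"dz": -1.5,"roll": 0},
  {"fingers": 1,"dx": -2.5,"dy": 0,"dz": -1.5,"roll": 0},
  {"fingers": 1,"dx": -2.5,"dy": 0,"dz": -1.5,"roll": 0},
  {"fingers": 1,"dx": -2.5,"dy": 0,"dz": -1.5,"roll": 0},
])

```text
clock: 7.9
position: [0.5241, 0.38, 0.1926]
tool_rot: [-0.001, 0.516, 0.856, 0.001]
wrist_force: [-1.5, 3.7, -4.0]
width: 0.059
finger_force: 65.9
```

Call:
servo_tool([
  {"fingers": 1,"dx": -2.5,"dy": 0,"dz": -1.5,"roll": 0},
  {"fingers": 1,"dx": -2.5,"dy": 0,"dz": -1.5,"roll": 0},
  {"fingers": 1,"dx": -1,"dy": 0,"dz": -1.5,"roll": 0},
  {"fingers": 1,"dx": -1,"dy": 0,"dz": -1.5,"roll": 0},
  {"fingers": 1,"dx": -1,"dy": 0,"dz": -1.5,"roll": 0},
])

```text
clock: 8.32
position: [0.5266, 0.3745, 0.1994]
tool_rot: [-0.003, 0.516, 0.857, 0.001]
wrist_force: [-2.9, 5.9, -3.9]
width: 0.0593
finger_force: 65.8
```

Call:
servo_tool([
  {"fingers": 1,"dx": 0,"dy": 0,"dz": -1,"roll": 0},
  {"fingers": 1,"dx": 0,"dy": 0,"dz": -1,"roll": 0},
  {"fingers": 1,"dx": 0,"dy": 0,"dz": -1,"roll": 0},
  {"fingers": 1,"dx": 0,"dy": 0,"dz": -1,"roll": 0},
  {"fingers": 1,"dx": 0,"dy": 0,"dz": -1,"roll": 0},
])

```text
clock: 8.73
position: [0.5284, 0.3723, 0.2055]
tool_rot: [0.001, 0.516, 0.857, 0.0]
wrist_force: [-0.2, 0.2, -1.9]
width: 0.0589
finger_force: 66.4
```

```bash
python3 - <<'E'
from h import *
s=snap('side','s3'); a=s['color'][255:365,255:365]; t=snap('wrist','w3')['color'][80:260,220:420]
a=cv2.resize(a,(396,396),interpolation=cv2.INTER_CUBIC); t=cv2.resize(t,(396,396),interpolation=cv2.INTER_CUBIC)
cv2.imwrite('pics/c4.png',cv2.cvtColor(np.hstack([a,t]),cv2.COLOR_RGB2BGR))
o=r.observe();print(o['position'],o['ft_torque'],o['wrist_force'])
E
```

```text
[0.52857139 0.37208684 0.20554094] [ 0.08781506 -0.021206   -0.02778848] [ 0.28315098  0.3240327  -1.70147761]
```

View pics/c4.png

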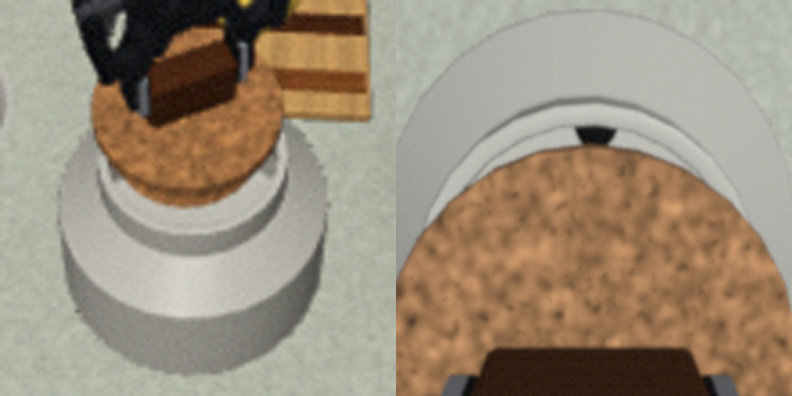

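Call:
servo_tool([
  {"fingers": 1,"dx": 0,"dy": 0,"dz": -13,"roll": 0},
  {"fingers": 1,"dx": 0,"dy": 0,"dz": -13,"roll": 0},
  {"fingers": 1,"dx": 0,"dy": 0,"dz": -13,"roll": 0},
  {"fingers": 1,"dx": 0,"dy": 0,"dz": -13,"roll": 0},
  {"fingers": 1,"dx": 0,"dy": 0,"dz": -13,"roll": 0},
])

```text
clock: 9.25
position: [0.5285, 0.3723, 0.2725]
tool_rot: [0.001, 0.516, 0.856, 0.001]
wrist_force: [1.0, 0.5, -2.4]
width: 0.0587
finger_force: 66.2
```

Call:
servo_tool([
  {"fingers": 1,"dx": -10,"dy": 0,"dz": 0,"roll": 0},
  {"fingers": 1,"dx": -20,"dy": 0,"dz": 0,"roll": 0},
  {"fingers": 1,"dx": -25,"dy": -2,"dz": 0,"roll": 0},
  {"fingers": 1,"dx": -25,"dy": -2,"dz": 0,"roll": 0},
  {"fingers": 1,"dx": -25,"dy": -2,"dz": 0,"roll": 0},
])

```text
clock: 9.67
position: [0.5722, 0.275, 0.2697]
tool_rot: [0.0, 0.516, 0.857, -0.0]
wrist_force: [-0.2, -0.0, -2.4]
width: 0.059
finger_force: 66.2
```

Call:
servo_tool([
  {"fingers": 1,"dx": -25,"dy": -2,"dz": 0,"roll": 0},
  {"fingers": 1,"dx": -25,"dy": -2,"dz": 0,"roll": 0},
  {"fingers": 1,"dx": -25,"dy": -2,"dz": 0,"roll": 0},
  {"fingers": 1,"dx": -25,"dy": -2,"dz": 0,"roll": 0},
  {"fingers": 1,"dx": -25,"dy": -2,"dz": 0,"roll": 0},
])

```text
clock: 10.08
position: [0.6217, 0.1594, 0.2697]
tool_rot: [0.0, 0.516, 0.856, -0.0]
wrist_force: [-0.6, 0.5, -2.3]
width: 0.0591
finger_force: 66.2
```

Call:
servo_tool([
  {"fingers": 1,"dx": -25,"dy": -2,"dz": 0,"roll": 0},
  {"fingers": 1,"dx": -25,"dy": -2,"dz": 0,"roll": 0},
  {"fingers": 1,"dx": -25,"dy": 0,"dz": 0,"roll": 0},
  {"fingers": 1,"dx": -15,"dy": 0,"dz": 0,"roll": 0},
  {"fingers": 1,"dx": -3,"dy": 0,"dz": 0,"roll": 0},
])

```text
clock: 10.5
position: [0.6621, 0.0744, 0.2696]
tool_rot: [0.0, 0.518, 0.856, -0.0]
wrist_force: [0.0, -0.5, -2.3]
width: 0.0585
finger_force: 66.2
```

Call:
servo_tool([
  {"fingers": 1,"dx": 0,"dy": 0,"dz": 10,"roll": 0},
  {"fingers": 1,"dx": 0,"dy": 0,"dz": 18,"roll": 0},
  {"fingers": 1,"dx": 0,"dy": 0,"dz": 18,"roll": 0},
  {"fingers": 1,"dx": 0,"dy": 0,"dz": 18,"roll": 0},
  {"fingers": 1,"dx": 0,"dy": 0,"dz": 16,"roll": 0},
])

```text
clock: 10.92
position: [0.66, 0.0788, 0.1876]
tool_rot: [-0.001, 0.516, 0.857, -0.0]
wrist_force: [-0.2, 0.1, -1.7]
width: 0.0591
finger_force: 66.2
```

```bash
python3 - <<'E'
from h import *
s=snap('side','s4'); a=s['color'][120:320,170:370]
a=cv2.resize(a,(600,600),interpolation=cv2.INTER_CUBIC)
cv2.imwrite('pics/c5.png',cv2.cvtColor(a,cv2.COLOR_RGB2BGR))
o=r.observe();print(o['position'],o['ft_torque'],o['wrist_force'])
E
```

```text
[0.65805455 0.07862903 0.1833578 ] [ 0.04886673  0.11019921 -0.00639485] [-0.93223421  0.28455438 -4.30793041]
```

View pics/c5.png

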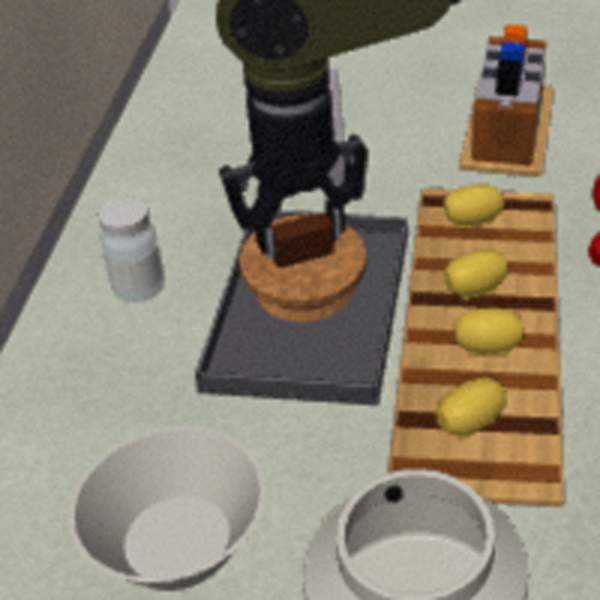

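Call:
servo_tool([
  {"fingers": 1,"dx": -7,"dy": 0.5,"dz": 10,"roll": 0},
  {"fingers": 1,"dx": -7,"dy": 0.5,"dz": 14,"roll": 0},
  {"fingers": 1,"dx": -7,"dy": 0.5,"dz": 14,"roll": 0},
  {"fingers": 1,"dx": -7,"dy": 0.5,"dz": 14,"roll": 0},
  {"fingers": 1,"dx": 0,"dy": 0,"dz": 14,"roll": 0},
])

```text
clock: 11.38
position: [0.6769, 0.052, 0.1226]
tool_rot: [0.0, 0.517, 0.856, -0.0]
wrist_force: [-0.6, 0.3, -2.3]
width: 0.0588
finger_force: 66.1
```

Call:
servo_tool([
  {"fingers": 1,"dx": 0,"dy": 0,"dz": 12,"roll": 0},
  {"fingers": 1,"dx": 0,"dy": 0,"dz": 6,"roll": 0},
  {"fingers": 1,"dx": 0,"dy": 0,"dz": 3,"roll": 0},
  {"fingers": 1,"dx": 0,"dy": 0,"dz": 2,"roll": 0},
  {"fingers": 1,"dx": 0,"dy": 0,"dz": 2,"roll": 0},
])

```text
clock: 11.8
position: [0.6765, 0.0536, 0.0994]
tool_rot: [0.001, 0.516, 0.857, 0.0]
wrist_force: [-0.1, -0.2, -2.8]
width: 0.0587
finger_force: 66.1
```

Call:
servo_tool([
  {"fingers": 1,"dx": 0,"dy": 0,"dz": 2,"roll": 0},
  {"fingers": 1,"dx": 0,"dy": 0,"dz": 1,"roll": 0},
  {"fingers": 1,"dx": 0,"dy": 0,"dz": 1,"roll": 0},
  {"fingers": 1,"dx": 0,"dy": 0,"dz": 1,"roll": 0},
  {"fingers": 1,"dx": 0,"dy": 0,"dz": 0,"roll": 0},
])

```text
clock: 12.22
position: [0.6761, 0.0534, 0.0939]
tool_rot: [0.0, 0.516, 0.856, 0.0]
wrist_force: [0.2, -0.5, -2.5]
width: 0.059
finger_force: 66.1
```

Call:
servo_tool([
  {"fingers": 1,"dx": 0,"dy": 0,"dz": 2,"roll": 0},
  {"fingers": 1,"dx": 0,"dy": 0,"dz": 2,"roll": 0},
  {"fingers": 1,"dx": 0,"dy": 0,"dz": 1,"roll": 0},
  {"fingers": 1,"dx": 0,"dy": 0,"dz": 1,"roll": 0},
  {"fingers": 1,"dx": 0,"dy": 0,"dz": 0,"roll": 0},
])

```text
clock: 12.63
position: [0.676, 0.0534, 0.0876]
tool_rot: [-0.0, 0.516, 0.856, -0.0]
wrist_force: [-1.0, 0.5, -1.7]
width: 0.0589
finger_force: 66.3
```

Call:
servo_tool([
  {"fingers": 1,"dx": 0,"dy": 0,"dz": 1,"roll": 0},
  {"fingers": 1,"dx": 0,"dy": 0,"dz": 1,"roll": 0},
  {"fingers": 1,"dx": 0,"dy": 0,"dz": 1,"roll": 0},
  {"fingers": 1,"dx": 0,"dy": 0,"dz": 0,"roll": 0},
  {"fingers": 1,"dx": 0,"dy": 0,"dz": 0,"roll": 0},
])

```text
clock: 13.05
position: [0.6764, 0.0531, 0.0871]
tool_rot: [0.0, 0.516, 0.857, -0.0]
wrist_force: [-4.5, -1.2, 7.8]
width: 0.059
finger_force: 67.5
```

Call:
servo_tool([
  {"fingers": -1,"dx": 0,"dy": 0,"dz": 0,"roll": 0},
  {"fingers": -1,"dx": 0,"dy": 0,"dz": 0,"roll": 0},
  {"fingers": -1,"dx": 0,"dy": 0,"dz": 0,"roll": 0},
  {"fingers": -1,"dx": 0,"dy": 0,"dz": 0,"roll": 0},
  {"fingers": -1,"dx": 0,"dy": 0,"dz": 0,"roll": 0},
])

```text
clock: 13.47
position: [0.6761, 0.0535, 0.0846]
tool_rot: [-0.0, 0.516, 0.856, -0.0]
wrist_force: [0.1, -0.5, -0.6]
width: 0.0852
finger_force: 0.0
```

Call:
servo_tool([
  {"fingers": -1,"dx": 0,"dy": 0,"dz": -10,"roll": 0},
  {"fingers": -1,"dx": 0,"dy": 0,"dz": -30,"roll": 0},
  {"fingers": -1,"dx": 0,"dy": 0,"dz": -40,"roll": 0},
  {"fingers": -1,"dx": 0,"dy": 0,"dz": -40,"roll": 0},
  {"fingers": -1,"dx": 0,"dy": 0,"dz": -40,"roll": 0},
])

```text
clock: 13.88
position: [0.6757, 0.0535, 0.247]
tool_rot: [-0.0, 0.516, 0.856, -0.0]
wrist_force: [0.7, 0.7, -0.5]
width: 0.0854
finger_force: 0.0
```

Call:
servo_tool([
  {"fingers": -1,"dx": 0,"dy": 0,"dz": 0,"roll": 6.2},
  {"fingers": -1,"dx": 0,"dy": 0,"dz": 0,"roll": 6.2},
  {"fingers": -1,"dx": 0,"dy": 0,"dz": 0,"roll": 6.2},
  {"fingers": -1,"dx": 0,"dy": 0,"dz": 0,"roll": 6.2},
  {"fingers": -1,"dx": 0,"dy": 0,"dz": 0,"roll": 6.2},
])

```text
clock: 14.3
position: [0.6761, 0.0534, 0.2458]
tool_rot: [0.0, 0.728, 0.685, 0.0]
wrist_force: [0.2, -0.2, -0.5]
width: 0.0853
finger_force: 0.0
```

Call:
servo_tool([
  {"fingers": -1,"dx": -35,"dy": -14,"dz": 0,"roll": 0},
  {"fingers": -1,"dx": -35,"dy": -14,"dz": 0,"roll": 0},
  {"fingers": -1,"dx": -35,"dy": -14,"dz": 0,"roll": 0},
  {"fingers": -1,"dx": -35,"dy": -14,"dz": 0,"roll": 0},
  {"fingers": -1,"dx": -35,"dy": -14,"dz": 0,"roll": 0},
])

```text
clock: 14.72
position: [0.5957, -0.1187, 0.2457]
tool_rot: [0.0, 0.726, 0.688, 0.0]
wrist_force: [0.9, -0.4, -0.6]
width: 0.0856
finger_force: 0.0
```

Call:
servo_tool([
  {"fingers": -1,"dx": -35,"dy": -14,"dz": 0,"roll": 0},
  {"fingers": -1,"dx": -35,"dy": -14,"dz": 0,"roll": 0},
  {"fingers": -1,"dx": -35,"dy": -14,"dz": 0,"roll": 0},
  {"fingers": -1,"dx": -35,"dy": -14,"dz": 0,"roll": 0},
  {"fingers": -1,"dx": -35,"dy": -14,"dz": 0,"roll": 0},
])

```text
clock: 15.13
position: [0.516, -0.2898, 0.2459]
tool_rot: [0.001, 0.726, 0.687, 0.0]
wrist_force: [0.0, -0.3, -0.0]
width: 0.0854
finger_force: 0.0
```

Call:
servo_tool([
  {"fingers": -1,"dx": -35,"dy": -14,"dz": 0,"roll": 0},
  {"fingers": -1,"dx": -35,"dy": -14,"dz": 0,"roll": 0},
  {"fingers": -1,"dx": -35,"dy": -14,"dz": 0,"roll": 0},
  {"fingers": -1,"dx": -31,"dy": -14,"dz": 0,"roll": 0},
  {"fingers": -1,"dx": 0,"dy": 0,"dz": 0,"roll": 0},
])

```text
clock: 15.55
position: [0.4508, -0.4257, 0.2456]
tool_rot: [0.001, 0.728, 0.685, -0.001]
wrist_force: [0.1, -0.6, -0.5]
width: 0.0849
finger_force: 0.0
```

```bash
python3 - <<'E'
from h import *
import pickle
p=r.observe(); s=snap('wrist','w5'); pickle.dump((p,s),open('w5.pkl','wb')); print(p['position'],p['tool_rot'],p['joints'])
I=s['color']; hsv=cv2.cvtColor(I,cv2.COLOR_RGB2HSV).astype(int); H,S,V=hsv[...,0],hsv[...,1],hsv[...,2]
for b in blobs((H<16)&(S>185)&(V>90),150): 
    v,u=np.nonzero(b); print(u.min(),u.max(),v.min(),v.max(),loc(s,b,.134,p))
print(np.degrees(2*np.arctan2(p['tool_rot'][2],p['tool_rot'][1])))
E
```

```text
[ 0.45081735 -0.4257266   0.24563653] [ 0.00079122  0.72826151  0.68529799 -0.0010967 ] [-0.84244961  0.06286722  1.72860151 -0.00220469  1.34848409 -0.78119627]
158 198 0 28 (array([ 0.36456635, -0.27909438]), np.float64(3.3711591262508023), array([ 0.36601343, -0.28053363]), (17, 28), 86.5)
308 342 188 224 (array([ 0.45803811, -0.42608924]), np.float64(89.17337819910935), array([ 0.45826416, -0.42601328]), (32, 29), 86.5)
86.518192881414
```

View pics/w5.png

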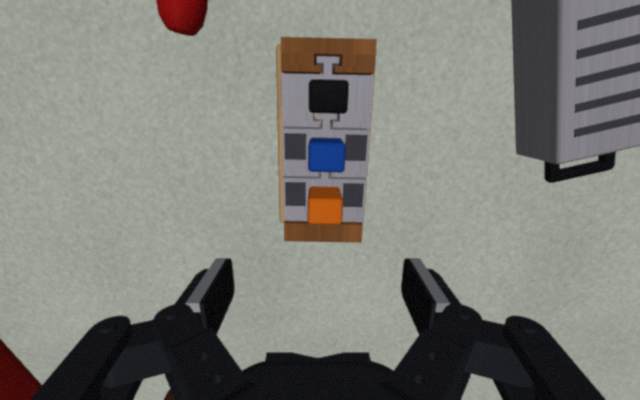

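Call:
servo_tool([
  {"fingers": -1,"dx": -1.2,"dy": 3.7,"dz": 20,"roll": 0},
  {"fingers": -1,"dx": -1.2,"dy": 3.7,"dz": 25,"roll": 0},
  {"fingers": -1,"dx": 0,"dy": 0,"dz": 25,"roll": 0},
  {"fingers": -1,"dx": 0,"dy": 0,"dz": 25,"roll": 0},
  {"fingers": -1,"dx": 0,"dy": 0,"dz": 15,"roll": 0},
])

```text
clock: 16.02
position: [0.4607, -0.4216, 0.1321]
tool_rot: [-0.002, 0.726, 0.688, 0.0]
wrist_force: [-1.2, 0.3, -0.0]
width: 0.0857
finger_force: 0.0
```

Call:
servo_tool([
  {"fingers": -1,"dx": 0,"dy": 0,"dz": 10,"roll": 0},
  {"fingers": -1,"dx": 0,"dy": 0,"dz": 6,"roll": 0},
  {"fingers": -1,"dx": 0,"dy": 0,"dz": 0,"roll": 0},
  {"fingers": -1,"dx": 0,"dy": 0,"dz": 0,"roll": 0},
  {"fingers": -1,"dx": 0,"dy": 0,"dz": 0,"roll": 0},
])

```text
clock: 16.43
position: [0.4617, -0.4244, 0.1206]
tool_rot: [0.001, 0.726, 0.687, 0.0]
wrist_force: [0.9, 0.2, -0.0]
width: 0.0856
finger_force: 0.0
```

Call:
servo_tool([
  {"fingers": 1,"dx": 0,"dy": 0,"dz": 0,"roll": 0},
  {"fingers": 1,"dx": 0,"dy": 0,"dz": 0,"roll": 0},
  {"fingers": 1,"dx": 0,"dy": 0,"dz": 0,"roll": 0},
  {"fingers": 1,"dx": 0,"dy": 0,"dz": 0,"roll": 0},
  {"fingers": 1,"dx": 0,"dy": 0,"dz": 0,"roll": 0},
])

```text
clock: 16.85
position: [0.4603, -0.4239, 0.119]
tool_rot: [-0.001, 0.726, 0.687, -0.0]
wrist_force: [-1.8, -0.1, 0.8]
width: 0.0292
finger_force: 59.2
```

Call:
servo_tool([
  {"fingers": 1,"dx": 0,"dy": 0,"dz": 0,"roll": 0},
  {"fingers": 1,"dx": 0,"dy": 0,"dz": 0,"roll": 0},
  {"fingers": 1,"dx": 0,"dy": 0,"dz": 0,"roll": 0},
  {"fingers": 1,"dx": 0,"dy": 0,"dz": 0,"roll": 0},
  {"fingers": 1,"dx": 0,"dy": 0,"dz": 0,"roll": 0},
])

```text
clock: 17.27
position: [0.4603, -0.4238, 0.1189]
tool_rot: [-0.001, 0.726, 0.687, -0.0]
wrist_force: [-5.2, 1.6, 3.7]
width: 0.0293
finger_force: 59.7
```

Call:
servo_tool([
  {"fingers": 1,"dx": 0,"dy": -1,"dz": 0,"roll": 0},
  {"fingers": 1,"dx": 0,"dy": 0,"dz": -2,"roll": 0},
  {"fingers": 1,"dx": 0,"dy": 0,"dz": -3,"roll": 0},
  {"fingers": 1,"dx": 0,"dy": 0,"dz": -4,"roll": 0},
  {"fingers": 1,"dx": 0,"dy": 0,"dz": -4,"roll": 0},
])

```text
clock: 17.68
position: [0.4599, -0.4235, 0.1316]
tool_rot: [-0.0, 0.726, 0.687, 0.0]
wrist_force: [-0.1, 0.4, -2.8]
width: 0.0291
finger_force: 59.2
```

Call:
servo_tool([
  {"fingers": 1,"dx": 0,"dy": 0,"dz": -4,"roll": 0},
  {"fingers": 1,"dx": 0,"dy": 0,"dz": -4,"roll": 0},
  {"fingers": 1,"dx": 0,"dy": 0,"dz": -4,"roll": 0},
  {"fingers": 1,"dx": 0,"dy": 0,"dz": -4,"roll": 0},
  {"fingers": 1,"dx": 0,"dy": 0,"dz": -4,"roll": 0},
])

```text
clock: 18.1
position: [0.4599, -0.4238, 0.1524]
tool_rot: [0.0, 0.726, 0.687, 0.0]
wrist_force: [0.1, 1.1, -2.5]
width: 0.0292
finger_force: 59.1
```

Call:
servo_tool([
  {"fingers": 1,"dx": 0,"dy": 0,"dz": -7,"roll": 0},
  {"fingers": 1,"dx": 0,"dy": 0,"dz": -7,"roll": 0},
  {"fingers": 1,"dx": 0,"dy": 0,"dz": -7,"roll": 0},
  {"fingers": 1,"dx": 0,"dy": 0,"dz": -7,"roll": 0},
  {"fingers": 1,"dx": 0,"dy": 0,"dz": -7,"roll": 0},
])

```text
clock: 18.52
position: [0.4599, -0.4239, 0.1878]
tool_rot: [0.0, 0.726, 0.687, 0.0]
wrist_force: [0.3, 0.1, -2.0]
width: 0.0299
finger_force: 59.1
```

Call:
servo_tool([
  {"fingers": 1,"dx": 0,"dy": 0,"dz": -10,"roll": 0},
  {"fingers": 1,"dx": 0,"dy": 0,"dz": -15,"roll": 0},
  {"fingers": 1,"dx": 0,"dy": 0,"dz": -20,"roll": 0},
  {"fingers": 1,"dx": 0,"dy": 0,"dz": -15,"roll": 0},
  {"fingers": 1,"dx": 0,"dy": 0,"dz": -5,"roll": 0},
])

```text
clock: 18.93
position: [0.4609, -0.4249, 0.2562]
tool_rot: [0.003, 0.726, 0.687, -0.0]
wrist_force: [0.5, -0.1, -1.9]
width: 0.0296
finger_force: 59.3
```

Call:
servo_tool([
  {"fingers": 1,"dx": 10,"dy": 6,"dz": 0,"roll": 0},
  {"fingers": 1,"dx": 20,"dy": 10,"dz": 0,"roll": 0},
  {"fingers": 1,"dx": 25,"dy": 14,"dz": 0,"roll": 0},
  {"fingers": 1,"dx": 25,"dy": 14,"dz": 0,"roll": 0},
  {"fingers": 1,"dx": 25,"dy": 14,"dz": 0,"roll": 0},
])

```text
clock: 19.35
position: [0.5237, -0.32, 0.2502]
tool_rot: [-0.001, 0.727, 0.687, 0.0]
wrist_force: [0.1, -0.3, -3.2]
width: 0.0291
finger_force: 59.3
```

Call:
servo_tool([
  {"fingers": 1,"dx": 25,"dy": 14,"dz": 0,"roll": 0},
  {"fingers": 1,"dx": 25,"dy": 14,"dz": 0,"roll": 0},
  {"fingers": 1,"dx": 25,"dy": 14,"dz": 0,"roll": 0},
  {"fingers": 1,"dx": 25,"dy": 14,"dz": 0,"roll": 0},
  {"fingers": 1,"dx": 25,"dy": 14,"dz": 0,"roll": 0},
])

```text
clock: 19.77
position: [0.6005, -0.1987, 0.2501]
tool_rot: [-0.001, 0.726, 0.687, -0.0]
wrist_force: [0.2, -0.8, -3.9]
width: 0.0291
finger_force: 59.3
```

Call:
servo_tool([
  {"fingers": 1,"dx": 25,"dy": 14,"dz": 0,"roll": 0},
  {"fingers": 1,"dx": 25,"dy": 14,"dz": 0,"roll": 0},
  {"fingers": 1,"dx": 25,"dy": 14,"dz": 0,"roll": 0},
  {"fingers": 1,"dx": 20,"dy": 9,"dz": 0,"roll": 0},
  {"fingers": 1,"dx": 0,"dy": 0,"dz": 0,"roll": 0},
])

```text
clock: 20.18
position: [0.6574, -0.1042, 0.2499]
tool_rot: [-0.002, 0.725, 0.689, 0.0]
wrist_force: [-1.4, -0.5, -2.8]
width: 0.0294
finger_force: 59.9
```

Call:
servo_tool([
  {"fingers": 1,"dx": 0,"dy": 0,"dz": 0,"roll": 0},
  {"fingers": 1,"dx": 0,"dy": 0,"dz": 0,"roll": 0},
  {"fingers": 1,"dx": 0,"dy": 0,"dz": 0,"roll": 0},
  {"fingers": 1,"dx": 0,"dy": 0,"dz": 0,"roll": 0},
  {"fingers": 1,"dx": 0,"dy": 0,"dz": 0,"roll": 0},
])

```text
clock: 20.6
position: [0.6561, -0.11, 0.2518]
tool_rot: [-0.0, 0.727, 0.687, -0.0]
wrist_force: [-0.1, 0.1, -3.0]
width: 0.0291
finger_force: 59.9
```

```bash
python3 - <<'E'
from h import *
s=snap('side','s6'); a=s['color'][90:290,190:390]; t=snap('wrist','w6')['color'][:,40:640]
a=cv2.resize(a,(400,400),interpolation=cv2.INTER_CUBIC); t=cv2.resize(t,(400,267))
c=np.zeros((400,800,3),np.uint8); c[:,:400]=a; c[:267,400:]=t
cv2.imwrite('pics/c6.png',cv2.cvtColor(c,cv2.COLOR_RGB2BGR))
o=r.observe();print(o['position'],o['ft_torque'],o['wrist_force'])
E
```

```text
[ 0.65626368 -0.10980842  0.25193983] [ 0.04809186 -0.02952892 -0.01384054] [ 0.19447463  0.09345308 -2.97379023]
```

View pics/c6.png

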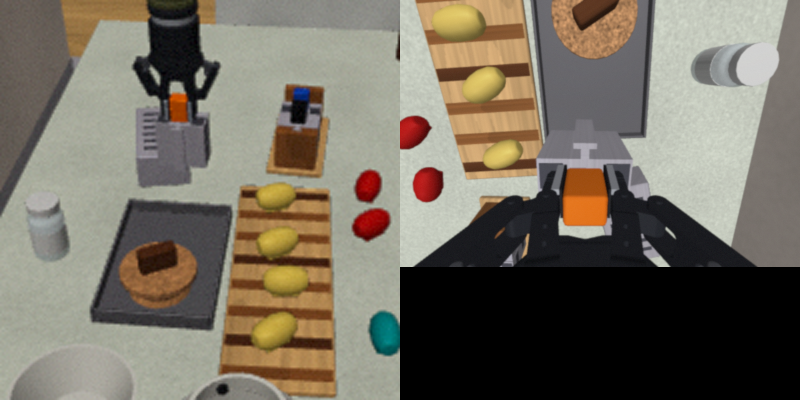

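Call:
servo_tool([
  {"fingers": 1,"dx": 7,"dy": 4,"dz": 0,"roll": 0},
  {"fingers": 1,"dx": 10,"dy": 6,"dz": 8,"roll": 0},
  {"fingers": 1,"dx": 8,"dy": 5,"dz": 15,"roll": 0},
  {"fingers": 1,"dx": 0,"dy": 0,"dz": 20,"roll": 0},
  {"fingers": 1,"dx": 0,"dy": 0,"dz": 20,"roll": 0},
])

```text
clock: 21.12
position: [0.6735, -0.0834, 0.187]
tool_rot: [-0.0, 0.726, 0.688, 0.0]
wrist_force: [-0.3, -0.8, -3.1]
width: 0.0294
finger_force: 59.8
```

Call:
servo_tool([
  {"fingers": 1,"dx": 0,"dy": 0,"dz": 20,"roll": 0},
  {"fingers": 1,"dx": 0,"dy": 0,"dz": 20,"roll": 0},
  {"fingers": 1,"dx": 0,"dy": 0,"dz": 15,"roll": 0},
  {"fingers": 1,"dx": 0,"dy": 0,"dz": 8,"roll": 0},
  {"fingers": 1,"dx": 0,"dy": 0,"dz": 4,"roll": 0},
])

```text
clock: 21.53
position: [0.6718, -0.0842, 0.1189]
tool_rot: [-0.002, 0.726, 0.688, -0.001]
wrist_force: [0.1, 0.1, -2.7]
width: 0.0291
finger_force: 59.8
```

Call:
servo_tool([
  {"fingers": 1,"dx": 0,"dy": 0,"dz": 2,"roll": 0},
  {"fingers": 1,"dx": 0,"dy": 0,"dz": 2,"roll": 0},
  {"fingers": 1,"dx": 0,"dy": 0,"dz": 1,"roll": 0},
  {"fingers": 1,"dx": 0,"dy": 0,"dz": 0,"roll": 0},
  {"fingers": 1,"dx": 0,"dy": 0,"dz": 0,"roll": 0},
])

```text
clock: 21.95
position: [0.6734, -0.0851, 0.1179]
tool_rot: [0.001, 0.726, 0.687, 0.001]
wrist_force: [0.5, -1.0, -2.3]
width: 0.0294
finger_force: 59.8
```

Call:
servo_tool([
  {"fingers": 1,"dx": 0,"dy": 0,"dz": 2,"roll": 0},
  {"fingers": 1,"dx": 0,"dy": 0,"dz": 1,"roll": 0},
  {"fingers": 1,"dx": 0,"dy": 0,"dz": 1,"roll": 0},
  {"fingers": 1,"dx": 0,"dy": 0,"dz": 0,"roll": 0},
  {"fingers": 1,"dx": 0,"dy": 0,"dz": 0,"roll": 0},
])

```text
clock: 22.37
position: [0.6728, -0.085, 0.1127]
tool_rot: [-0.0, 0.726, 0.687, -0.0]
wrist_force: [0.3, -0.1, -3.2]
width: 0.0292
finger_force: 59.8
```

Call:
servo_tool([
  {"fingers": 1,"dx": 0,"dy": 0,"dz": 1,"roll": 0},
  {"fingers": 1,"dx": 0,"dy": 0,"dz": 1,"roll": 0},
  {"fingers": 1,"dx": 0,"dy": 0,"dz": 1,"roll": 0},
  {"fingers": 1,"dx": 0,"dy": 0,"dz": 0,"roll": 0},
  {"fingers": 1,"dx": 0,"dy": 0,"dz": 0,"roll": 0},
])

```text
clock: 22.78
position: [0.6731, -0.085, 0.1119]
tool_rot: [0.0, 0.726, 0.687, 0.0]
wrist_force: [-5.2, 1.5, 5.7]
width: 0.0291
finger_force: 60.9
```

Call:
servo_tool([
  {"fingers": -1,"dx": 0,"dy": 0,"dz": 0,"roll": 0},
  {"fingers": -1,"dx": 0,"dy": 0,"dz": 0,"roll": 0},
  {"fingers": -1,"dx": 0,"dy": 0,"dz": 0,"roll": 0},
  {"fingers": -1,"dx": 0,"dy": 0,"dz": 0,"roll": 0},
  {"fingers": -1,"dx": 0,"dy": 0,"dz": 0,"roll": 0},
])

```text
clock: 23.2
position: [0.6729, -0.0851, 0.1097]
tool_rot: [0.0, 0.726, 0.687, 0.0]
wrist_force: [-0.0, -0.7, -0.5]
width: 0.0852
finger_force: 0.0
```

Call:
servo_tool([
  {"fingers": -1,"dx": 0,"dy": 0,"dz": -10,"roll": 0},
  {"fingers": -1,"dx": 0,"dy": 0,"dz": -30,"roll": 0},
  {"fingers": -1,"dx": 0,"dy": 0,"dz": -40,"roll": 0},
  {"fingers": -1,"dx": 0,"dy": 0,"dz": -40,"roll": 0},
  {"fingers": -1,"dx": 0,"dy": 0,"dz": -40,"roll": 7},
])

```text
clock: 23.62
position: [0.6725, -0.0849, 0.2721]
tool_rot: [-0.0, 0.768, 0.641, 0.0]
wrist_force: [-0.1, 0.2, 0.7]
width: 0.0853
finger_force: 0.0
```

Call:
servo_tool([
  {"fingers": -1,"dx": 0,"dy": 0,"dz": -40,"roll": 7},
  {"fingers": -1,"dx": 0,"dy": 0,"dz": 0,"roll": 7},
  {"fingers": -1,"dx": 0,"dy": 0,"dz": 0,"roll": 7},
  {"fingers": -1,"dx": 0,"dy": 0,"dz": 0,"roll": 7},
  {"fingers": -1,"dx": 0,"dy": 0,"dz": 0,"roll": 7},
])

```text
clock: 24.03
position: [0.6729, -0.085, 0.3112]
tool_rot: [0.0, 0.926, 0.379, 0.001]
wrist_force: [0.1, 0.4, 0.8]
width: 0.0856
finger_force: 0.0
```

Call:
servo_tool([
  {"fingers": -1,"dx": 0,"dy": 0,"dz": 0,"roll": 7},
  {"fingers": -1,"dx": 0,"dy": 0,"dz": 0,"roll": 7},
  {"fingers": -1,"dx": -15,"dy": -20,"dz": 0,"roll": 0},
  {"fingers": -1,"dx": -20,"dy": -30,"dz": 0,"roll": 0},
  {"fingers": -1,"dx": -20,"dy": -30,"dz": 0,"roll": 0},
])

```text
clock: 24.45
position: [0.5838, -0.0444, 0.31]
tool_rot: [-0.0, 0.964, 0.265, -0.0]
wrist_force: [-0.6, -0.1, 1.9]
width: 0.0859
finger_force: 0.0
```

Call:
servo_tool([
  {"fingers": -1,"dx": -20,"dy": -30,"dz": 0,"roll": 0},
  {"fingers": -1,"dx": -20,"dy": -30,"dz": 0,"roll": 0},
  {"fingers": -1,"dx": -22,"dy": -25,"dz": 0,"roll": 0},
  {"fingers": -1,"dx": 0,"dy": 0,"dz": 0,"roll": 0},
  {"fingers": -1,"dx": 0,"dy": 0,"dz": 0,"roll": 0},
])

```text
clock: 24.87
position: [0.4868, -0.0028, 0.3109]
tool_rot: [0.001, 0.964, 0.266, 0.001]
wrist_force: [0.3, -0.1, -0.6]
width: 0.0853
finger_force: 0.0
```

```bash
cat >> h.py <<'E'
def yaw(p): return np.degrees(2*np.arctan2(p['tool_rot'][2],p['tool_rot'][1]))
def potatoes(z=.038):
    p=r.observe(); s=optics.snapshot('wrist'); hsv=cv2.cvtColor(s['color'],cv2.COLOR_RGB2HSV).astype(int); H,S,V=hsv[...,0],hsv[...,1],hsv[...,2]
    cv2.imwrite('pics/last.png',cv2.cvtColor(s['color'],cv2.COLOR_RGB2BGR))
    o=[]
    for b in blobs((H>19)&(H<32)&(S>135)&(V>100),200):
        c,a,c2,wh,t=loc(s,b,z,p); v,u=np.nonzero(b); o.append((c2,a)); print(b.sum(),(u.min(),u.max(),v.min(),v.max()),c.round(4),c2.round(4),round(a,1),wh,t)
    return o
def move(p,x,y,phi):
    "roll, then dx dy in mm"
    f=np.radians(phi); d=np.array([x,y])-p['position'][:2]
    return 'roll %.1f dx %.1f dy %.1f'%((yaw(p)-phi+180)%360-180,1000*(np.cos(f)*d[0]+np.sin(f)*d[1]),1000*(np.sin(f)*d[0]-np.cos(f)*d[1]))
E
python3 - <<'E'
from h import *
p=r.observe(); print(p['position'],yaw(p),p['joints'])
for c,a in potatoes(): 
    a=a if a<90 else a-180
    print(move(p,*c,a))
E
```

```text
[ 0.4868251  -0.00281345  0.3109226 ] 30.891274063878132 [-1.16068286e-01 -2.77994311e-01  1.93298701e+00 -6.47546018e-05
  1.48398076e+00  9.15579129e-01]
1671 (np.int64(188), np.int64(228), np.int64(73), np.int64(132)) [0.4897 0.1592] [0.4895 0.1596] 38.5 (70, 47) 45.2
1411 (np.int64(260), np.int64(300), np.int64(130), np.int64(183)) [0.476  0.0485] [0.4753 0.0493] 4.4 (73, 45) 3.4
1373 (np.int64(327), np.int64(361), np.int64(154), np.int64(206)) [ 0.4931 -0.0431] [ 0.4926 -0.0437] 32.5 (74, 47) 31.5
1358 (np.int64(403), np.int64(439), np.int64(195), np.int64(244)) [ 0.501  -0.1688] [ 0.5001 -0.1702] 29.5 (76, 51) 30.9
roll -7.6 dx 103.1 dy -125.6
roll 26.5 dx -7.5 dy -52.8
roll -1.6 dx -17.1 dy 37.6
roll 1.4 dx -70.9 dy 152.3
```

View pics/last.png

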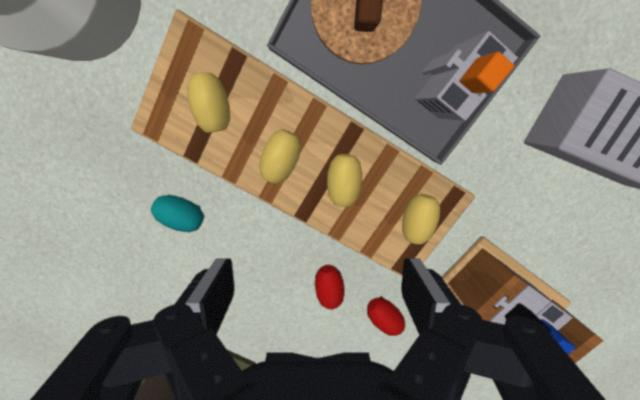

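Call:
servo_tool([
  {"fingers": -1,"dx": -5,"dy": 12,"dz": 20,"roll": 0},
  {"fingers": -1,"dx": -5,"dy": 12,"dz": 30,"roll": 0},
  {"fingers": -1,"dx": -5,"dy": 13,"dz": 30,"roll": 0},
  {"fingers": -1,"dx": 0,"dy": 0,"dz": 40,"roll": 0},
  {"fingers": -1,"dx": 0,"dy": 0,"dz": 40,"roll": 0},
])

```text
clock: 25.33
position: [0.4959, -0.0443, 0.1496]
tool_rot: [0.001, 0.964, 0.265, 0.001]
wrist_force: [0.5, -0.5, -0.3]
width: 0.0855
finger_force: 0.0
```

Call:
servo_tool([
  {"fingers": -1,"dx": 0,"dy": 0,"dz": 40,"roll": 0},
  {"fingers": -1,"dx": 0,"dy": 0,"dz": 35,"roll": 0},
  {"fingers": -1,"dx": 0,"dy": 0,"dz": 20,"roll": 0},
  {"fingers": -1,"dx": 0,"dy": 0,"dz": 8,"roll": 0},
  {"fingers": -1,"dx": 0,"dy": 0,"dz": 4,"roll": 0},
])

```text
clock: 25.75
position: [0.4938, -0.0431, 0.0412]
tool_rot: [-0.001, 0.964, 0.266, -0.001]
wrist_force: [-0.5, -0.5, 1.3]
width: 0.0854
finger_force: 0.0
```

Call:
servo_tool([
  {"fingers": -1,"dx": 0,"dy": 0,"dz": 0,"roll": 0},
  {"fingers": -1,"dx": 0,"dy": 0,"dz": 0,"roll": 0},
  {"fingers": 1,"dx": 0,"dy": 0,"dz": 0,"roll": 0},
  {"fingers": 1,"dx": 0,"dy": 0,"dz": 0,"roll": 0},
  {"fingers": 1,"dx": 0,"dy": 0,"dz": 0,"roll": 0},
])

```text
clock: 26.17
position: [0.4949, -0.0429, 0.0442]
tool_rot: [0.001, 0.964, 0.266, 0.001]
wrist_force: [0.8, 0.1, 0.6]
width: 0.0513
finger_force: 0.0
```

Call:
servo_tool([
  {"fingers": 1,"dx": 0,"dy": 0,"dz": 0,"roll": 0},
  {"fingers": 1,"dx": 0,"dy": 0,"dz": 0,"roll": 0},
  {"fingers": 1,"dx": 0,"dy": 0,"dz": 0,"roll": 0},
  {"fingers": 1,"dx": 0,"dy": 0,"dz": 0,"roll": 0},
  {"fingers": 1,"dx": 0,"dy": 0,"dz": 0,"roll": 0},
])

```text
clock: 26.58
position: [0.4951, -0.0429, 0.0445]
tool_rot: [0.001, 0.964, 0.266, 0.001]
wrist_force: [-0.6, 0.1, 7.4]
width: 0.0459
finger_force: 61.8
```

Call:
servo_tool([
  {"fingers": 1,"dx": 0,"dy": 0,"dz": -8,"roll": 0},
  {"fingers": 1,"dx": 0,"dy": 0,"dz": -16,"roll": -6},
  {"fingers": 1,"dx": 0,"dy": 0,"dz": -20,"roll": -6.7},
  {"fingers": 1,"dx": 0,"dy": 0,"dz": -20,"roll": -6.7},
  {"fingers": 1,"dx": 0,"dy": 0,"dz": -20,"roll": -6.7},
])

```text
clock: 27.0
position: [0.4931, -0.0426, 0.1274]
tool_rot: [-0.0, 0.878, 0.479, -0.001]
wrist_force: [0.7, 0.4, -1.8]
width: 0.046
finger_force: 61.8
```

Call:
servo_tool([
  {"fingers": 1,"dx": 0,"dy": 0,"dz": -20,"roll": -6.7},
  {"fingers": 1,"dx": 0,"dy": 0,"dz": -20,"roll": -6.7},
  {"fingers": 1,"dx": 0,"dy": 0,"dz": -20,"roll": -6.7},
  {"fingers": 1,"dx": 0,"dy": 0,"dz": -20,"roll": -6.7},
  {"fingers": 1,"dx": 0,"dy": 0,"dz": -6,"roll": -6.7},
])

```text
clock: 27.42
position: [0.4949, -0.043, 0.2166]
tool_rot: [0.002, 0.702, 0.712, 0.001]
wrist_force: [1.7, 0.1, -0.5]
width: 0.0459
finger_force: 61.8
```

Call:
servo_tool([
  {"fingers": 1,"dx": 0,"dy": 0,"dz": 0,"roll": -6.7},
  {"fingers": 1,"dx": 0,"dy": 0,"dz": 0,"roll": -6.7},
  {"fingers": 1,"dx": 0,"dy": 0,"dz": 0,"roll": -6.7},
  {"fingers": 1,"dx": 10,"dy": 7,"dz": 0,"roll": -6.7},
  {"fingers": 1,"dx": 20,"dy": 14,"dz": 0,"roll": 0},
])

```text
clock: 27.83
position: [0.4998, -0.0078, 0.2127]
tool_rot: [-0.0, 0.52, 0.854, -0.001]
wrist_force: [0.8, 0.3, -1.2]
width: 0.0458
finger_force: 61.7
```

Call:
servo_tool([
  {"fingers": 1,"dx": 27,"dy": 18,"dz": 0,"roll": 0},
  {"fingers": 1,"dx": 27,"dy": 18,"dz": 0,"roll": 0},
  {"fingers": 1,"dx": 27,"dy": 18,"dz": 0,"roll": 0},
  {"fingers": 1,"dx": 27,"dy": 18,"dz": 0,"roll": 0},
  {"fingers": 1,"dx": 27,"dy": 18,"dz": 0,"roll": 0},
])

```text
clock: 28.25
position: [0.5178, 0.1559, 0.2127]
tool_rot: [-0.0, 0.521, 0.854, -0.0]
wrist_force: [0.9, -0.9, -0.4]
width: 0.0462
finger_force: 61.7
```

Call:
servo_tool([
  {"fingers": 1,"dx": 27,"dy": 18,"dz": 0,"roll": 0},
  {"fingers": 1,"dx": 27,"dy": 18,"dz": 0,"roll": 0},
  {"fingers": 1,"dx": 27,"dy": 18,"dz": 0,"roll": 0},
  {"fingers": 1,"dx": 27,"dy": 18,"dz": 0,"roll": 0},
  {"fingers": 1,"dx": 27,"dy": 18,"dz": 0,"roll": 0},
])

```text
clock: 28.67
position: [0.5361, 0.3171, 0.2126]
tool_rot: [-0.0, 0.521, 0.854, -0.0]
wrist_force: [1.1, -0.1, -1.9]
width: 0.0462
finger_force: 61.7
```

Call:
servo_tool([
  {"fingers": 1,"dx": 27,"dy": 18,"dz": 0,"roll": 0},
  {"fingers": 1,"dx": 20,"dy": 15,"dz": 0,"roll": 0},
  {"fingers": 1,"dx": 11,"dy": 8,"dz": 0,"roll": 0},
  {"fingers": 1,"dx": 0,"dy": 0,"dz": 0,"roll": 0},
  {"fingers": 1,"dx": 0,"dy": 0,"dz": 0,"roll": 0},
])

```text
clock: 29.08
position: [0.5462, 0.3858, 0.2123]
tool_rot: [-0.0, 0.52, 0.854, -0.001]
wrist_force: [-0.3, 0.4, -1.4]
width: 0.0459
finger_force: 61.7
```

```bash
python3 - <<'E'
from h import *
p=r.observe(); print(p['position'],yaw(p),p['width'],p['wrist_force'],p['joints'])
print(move(p,.546,.387,117.5))
E
```

```text
[0.54620929 0.3858023  0.21230242] 117.28845208862539 0.04586622477139206 [-0.27752902  0.36825693 -1.42333949] [ 5.34952376e-01  1.92111408e-01  1.64364836e+00 -6.31470006e-04
  1.30739583e+00  5.88439289e-02]
roll -0.2 dx 1.2 dy 0.4
```

Call:
servo_tool([
  {"fingers": 1,"dx": 1,"dy": 0,"dz": 15,"roll": 0},
  {"fingers": 1,"dx": 0,"dy": 0,"dz": 20,"roll": 0},
  {"fingers": 1,"dx": 0,"dy": 0,"dz": 12,"roll": 0},
  {"fingers": 1,"dx": 0,"dy": 0,"dz": 5,"roll": 0},
  {"fingers": 1,"dx": 0,"dy": 0,"dz": 0,"roll": 0},
])

```text
clock: 29.5
position: [0.545, 0.3852, 0.1579]
tool_rot: [-0.001, 0.521, 0.853, -0.002]
wrist_force: [-0.1, 0.0, -2.1]
width: 0.0461
finger_force: 61.7
```

Call:
servo_tool([
  {"fingers": 1,"dx": 0,"dy": 0,"dz": 0,"roll": 0},
  {"fingers": -1,"dx": 0,"dy": 0,"dz": 0,"roll": 0},
  {"fingers": -1,"dx": 0,"dy": 0,"dz": 0,"roll": 0},
  {"fingers": -1,"dx": 0,"dy": 0,"dz": 0,"roll": 0},
  {"fingers": -1,"dx": 0,"dy": 0,"dz": 0,"roll": 0},
])

```text
clock: 29.92
position: [0.5467, 0.3872, 0.1621]
tool_rot: [0.0, 0.521, 0.854, 0.001]
wrist_force: [-0.1, -0.5, -0.3]
width: 0.0853
finger_force: 0.0
```

Call:
servo_tool([
  {"fingers": -1,"dx": 0,"dy": 0,"dz": -10,"roll": 0},
  {"fingers": -1,"dx": 0,"dy": 0,"dz": -25,"roll": 0},
  {"fingers": -1,"dx": 0,"dy": 0,"dz": -20,"roll": 0},
  {"fingers": -1,"dx": -10,"dy": -8,"dz": 0,"roll": 0},
  {"fingers": -1,"dx": -20,"dy": -17,"dz": 0,"roll": 0},
])

```text
clock: 30.33
position: [0.5389, 0.3504, 0.2191]
tool_rot: [0.001, 0.52, 0.854, 0.003]
wrist_force: [0.4, -1.3, -0.7]
width: 0.0854
finger_force: 0.0
```

Call:
servo_tool([
  {"fingers": -1,"dx": -26,"dy": -21,"dz": 0,"roll": 0},
  {"fingers": -1,"dx": -26,"dy": -21,"dz": 0,"roll": 0},
  {"fingers": -1,"dx": -26,"dy": -21,"dz": 0,"roll": 0},
  {"fingers": -1,"dx": -26,"dy": -21,"dz": 0,"roll": 0},
  {"fingers": -1,"dx": -26,"dy": -21,"dz": 0,"roll": 0},
])

```text
clock: 30.75
position: [0.503, 0.1835, 0.216]
tool_rot: [0.0, 0.521, 0.854, 0.0]
wrist_force: [0.6, 0.0, 0.5]
width: 0.0853
finger_force: 0.0
```

Call:
servo_tool([
  {"fingers": -1,"dx": -26,"dy": -21,"dz": 0,"roll": 0},
  {"fingers": -1,"dx": -26,"dy": -21,"dz": 0,"roll": 0},
  {"fingers": -1,"dx": -26,"dy": -21,"dz": 0,"roll": 0},
  {"fingers": -1,"dx": -20,"dy": -16,"dz": 0,"roll": 0},
  {"fingers": -1,"dx": -8,"dy": -7,"dz": 0,"roll": 0},
])

```text
clock: 31.17
position: [0.4749, 0.0489, 0.216]
tool_rot: [0.0, 0.522, 0.853, -0.0]
wrist_force: [0.1, 0.5, -0.4]
width: 0.0852
finger_force: 0.0
```

Call:
servo_tool([
  {"fingers": -1,"dx": 0,"dy": 0,"dz": 0,"roll": -6.7},
  {"fingers": -1,"dx": 0,"dy": 0,"dz": 0,"roll": -6.7},
  {"fingers": -1,"dx": 0,"dy": 0,"dz": 0,"roll": -6.7},
  {"fingers": -1,"dx": 0,"dy": 0,"dz": 0,"roll": -6.7},
  {"fingers": -1,"dx": 0,"dy": 0,"dz": 0,"roll": -6.7},
])

```text
clock: 31.58
position: [0.4758, 0.0518, 0.216]
tool_rot: [0.0, 0.25, 0.968, 0.0]
wrist_force: [-0.1, -0.4, 0.5]
width: 0.0854
finger_force: 0.0
```

Call:
servo_tool([
  {"fingers": -1,"dx": 0,"dy": 0,"dz": 0,"roll": -6.7},
  {"fingers": -1,"dx": 0,"dy": 0,"dz": 0,"roll": -6.7},
  {"fingers": -1,"dx": 0,"dy": 0,"dz": 0,"roll": -6.7},
  {"fingers": -1,"dx": 0,"dy": 0,"dz": 0,"roll": -6.7},
  {"fingers": -1,"dx": 0,"dy": 0,"dz": 0,"roll": -6.4},
])

```text
clock: 32.0
position: [0.4758, 0.0519, 0.216]
tool_rot: [0.0, -0.037, 0.999, 0.0]
wrist_force: [1.3, -0.4, 0.6]
width: 0.0854
finger_force: 0.0
```

```bash
python3 - <<'E'
from h import *
p=r.observe(); print(p['position'],yaw(p),p['width'],p['wrist_force'],p['joints'])
for c,a in potatoes():
    print(move(p,*c,a+180))
E
```

```text
[0.4757612  0.05188242 0.21595193] 184.28833970202678 0.085366264985285 [ 1.25315714 -0.42078776  0.63097138] [-3.75419379e-03 -2.40926821e-01  2.06226519e+00  2.77525854e-04
  1.32001261e+00 -1.64946501e+00]
2139 (np.int64(293), np.int64(336), np.int64(151), np.int64(219)) [0.4771 0.0486] [0.4771 0.0487] 4.7 (74, 45) 5.4
2703 (np.int64(76), np.int64(142), np.int64(160), np.int64(226)) [ 0.5008 -0.1683] [ 0.5014 -0.1689] 10.2 (71, 61) 22.8
2091 (np.int64(389), np.int64(442), np.int64(173), np.int64(235)) [0.49  0.158] [0.4909 0.159 ] 38.7 (78, 46) 40.2
roll -0.4 dx -1.1 dy -3.2
roll -6.0 dx 14.1 dy -221.9
roll -34.4 dx -78.8 dy 74.1
```

View pics/last.png

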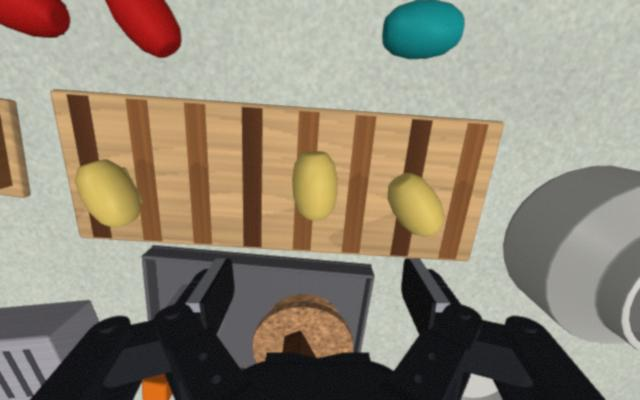

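Call:
servo_tool([
  {"fingers": -1,"dx": -1,"dy": -3,"dz": 15,"roll": 0},
  {"fingers": -1,"dx": 0,"dy": 0,"dz": 30,"roll": 0},
  {"fingers": -1,"dx": 0,"dy": 0,"dz": 35,"roll": 0},
  {"fingers": -1,"dx": 0,"dy": 0,"dz": 35,"roll": 0},
  {"fingers": -1,"dx": 0,"dy": 0,"dz": 30,"roll": 0},
])

```text
clock: 32.47
position: [0.4764, 0.0489, 0.0691]
tool_rot: [-0.0, -0.033, 0.999, 0.0]
wrist_force: [-0.4, 0.2, 0.1]
width: 0.0853
finger_force: 0.0
```

Call:
servo_tool([
  {"fingers": -1,"dx": 0,"dy": 0,"dz": 16,"roll": 0},
  {"fingers": -1,"dx": 0,"dy": 0,"dz": 8,"roll": 0},
  {"fingers": -1,"dx": 0,"dy": 0,"dz": 3,"roll": 0},
  {"fingers": -1,"dx": 0,"dy": 0,"dz": 0,"roll": 0},
  {"fingers": 1,"dx": 0,"dy": 0,"dz": 0,"roll": 0},
])

```text
clock: 32.88
position: [0.4783, 0.0487, 0.0453]
tool_rot: [0.001, -0.034, 0.999, -0.0]
wrist_force: [-0.0, -0.1, -0.1]
width: 0.0755
finger_force: 0.0
```

Call:
servo_tool([
  {"fingers": 1,"dx": 0,"dy": 0,"dz": 0,"roll": 0},
  {"fingers": 1,"dx": 0,"dy": 0,"dz": 0,"roll": 0},
  {"fingers": 1,"dx": 0,"dy": 0,"dz": 0,"roll": 0},
  {"fingers": 1,"dx": 0,"dy": 0,"dz": 0,"roll": 0},
  {"fingers": 1,"dx": 0,"dy": 0,"dz": 0,"roll": 0},
])

```text
clock: 33.3
position: [0.4786, 0.0486, 0.0457]
tool_rot: [0.002, -0.034, 0.999, -0.0]
wrist_force: [-1.0, -0.1, 5.9]
width: 0.046
finger_force: 61.7
```

Call:
servo_tool([
  {"fingers": 1,"dx": 0,"dy": 0,"dz": 0,"roll": 0},
  {"fingers": 1,"dx": 0,"dy": 0,"dz": -8,"roll": 0},
  {"fingers": 1,"dx": 0,"dy": 0,"dz": -18,"roll": 6.7},
  {"fingers": 1,"dx": 0,"dy": 0,"dz": -20,"roll": 6.7},
  {"fingers": 1,"dx": 0,"dy": 0,"dz": -20,"roll": 6.7},
])

```text
clock: 33.72
position: [0.4763, 0.0486, 0.1103]
tool_rot: [-0.001, 0.143, 0.99, -0.0]
wrist_force: [-0.3, 0.6, -1.1]
width: 0.0461
finger_force: 61.8
```

Call:
servo_tool([
  {"fingers": 1,"dx": 0,"dy": 0,"dz": -20,"roll": 6.7},
  {"fingers": 1,"dx": 0,"dy": 0,"dz": -20,"roll": 6.7},
  {"fingers": 1,"dx": 0,"dy": 0,"dz": -20,"roll": 6.7},
  {"fingers": 1,"dx": 0,"dy": 0,"dz": -20,"roll": 6.7},
  {"fingers": 1,"dx": 0,"dy": 0,"dz": -20,"roll": 6.7},
])

```text
clock: 34.13
position: [0.4765, 0.0486, 0.2109]
tool_rot: [-0.0, 0.423, 0.906, -0.0]
wrist_force: [1.1, 0.4, -1.3]
width: 0.0462
finger_force: 61.8
```

Call:
servo_tool([
  {"fingers": 1,"dx": 0,"dy": 0,"dz": -4,"roll": 6.7},
  {"fingers": 1,"dx": 0,"dy": 0,"dz": 0,"roll": 6.7},
  {"fingers": 1,"dx": 12,"dy": 8,"dz": 0,"roll": 0},
  {"fingers": 1,"dx": 20,"dy": 13,"dz": 0,"roll": 0},
  {"fingers": 1,"dx": 25,"dy": 16,"dz": 0,"roll": 0},
])

```text
clock: 34.55
position: [0.4839, 0.116, 0.2141]
tool_rot: [0.0, 0.524, 0.852, -0.0]
wrist_force: [0.4, -0.5, -1.1]
width: 0.0462
finger_force: 61.7
```

Call:
servo_tool([
  {"fingers": 1,"dx": 26,"dy": 17,"dz": 0,"roll": 0},
  {"fingers": 1,"dx": 26,"dy": 17,"dz": 0,"roll": 0},
  {"fingers": 1,"dx": 26,"dy": 17,"dz": 0,"roll": 0},
  {"fingers": 1,"dx": 26,"dy": 17,"dz": 0,"roll": 0},
  {"fingers": 1,"dx": 26,"dy": 17,"dz": 0,"roll": 0},
])

```text
clock: 34.97
position: [0.5006, 0.272, 0.2139]
tool_rot: [-0.0, 0.523, 0.852, -0.0]
wrist_force: [0.9, -0.8, -1.1]
width: 0.0461
finger_force: 61.7
```

Call:
servo_tool([
  {"fingers": 1,"dx": 26,"dy": 17,"dz": 0,"roll": 0},
  {"fingers": 1,"dx": 26,"dy": 17,"dz": 0,"roll": 0},
  {"fingers": 1,"dx": 18,"dy": 11,"dz": 0,"roll": 0},
  {"fingers": 1,"dx": 11,"dy": 7,"dz": 0,"roll": 0},
  {"fingers": 1,"dx": 0,"dy": 0,"dz": 0,"roll": 0},
])

```text
clock: 35.38
position: [0.5103, 0.3682, 0.2136]
tool_rot: [-0.0, 0.522, 0.853, -0.0]
wrist_force: [-0.2, -1.0, -1.5]
width: 0.0458
finger_force: 61.7
```

```bash
python3 - <<'E'
from h import *
p=r.observe(); print(p['position'],yaw(p),p['width'],p['wrist_force'],p['joints'])
print(move(p,.507,.367,117.5))
E
```

```text
[0.51034189 0.36817493 0.21364819] 117.07018711375943 0.04582257226076369 [-0.23522406 -1.04542079 -1.5076445 ] [5.39536606e-01 1.06384960e-01 1.73699590e+00 3.77820691e-04
 1.29858380e+00 6.69710617e-02]
roll -0.4 dx 0.5 dy -3.5
```

Call:
servo_tool([
  {"fingers": 1,"dx": 0.5,"dy": -3.5,"dz": 15,"roll": 0},
  {"fingers": 1,"dx": 0,"dy": 0,"dz": 20,"roll": 0},
  {"fingers": 1,"dx": 0,"dy": 0,"dz": 13,"roll": 0},
  {"fingers": 1,"dx": 0,"dy": 0,"dz": 5,"roll": 0},
  {"fingers": 1,"dx": 0,"dy": 0,"dz": 0,"roll": 0},
])

```text
clock: 35.8
position: [0.5064, 0.3637, 0.1587]
tool_rot: [-0.001, 0.523, 0.852, -0.002]
wrist_force: [0.2, 0.1, -0.2]
width: 0.0461
finger_force: 61.7
```

Call:
servo_tool([
  {"fingers": 1,"dx": 0,"dy": 0,"dz": 0,"roll": 0},
  {"fingers": -1,"dx": 0,"dy": 0,"dz": 0,"roll": 0},
  {"fingers": -1,"dx": 0,"dy": 0,"dz": 0,"roll": 0},
  {"fingers": -1,"dx": 0,"dy": 0,"dz": 0,"roll": 0},
  {"fingers": -1,"dx": 0,"dy": 0,"dz": 0,"roll": 0},
])

```text
clock: 36.22
position: [0.508, 0.3655, 0.162]
tool_rot: [0.0, 0.523, 0.852, 0.001]
wrist_force: [-0.1, -0.6, -0.6]
width: 0.0853
finger_force: 0.0
```

Call:
servo_tool([
  {"fingers": -1,"dx": 0,"dy": 0,"dz": -10,"roll": 0},
  {"fingers": -1,"dx": 0,"dy": 0,"dz": -25,"roll": 0},
  {"fingers": -1,"dx": 0,"dy": 0,"dz": -20,"roll": 0},
  {"fingers": -1,"dx": -12,"dy": -7,"dz": 0,"roll": 0},
  {"fingers": -1,"dx": -22,"dy": -14,"dz": 0,"roll": 0},
])

```text
clock: 36.63
position: [0.5052, 0.3269, 0.219]
tool_rot: [0.001, 0.522, 0.853, 0.003]
wrist_force: [-0.2, -1.3, -0.5]
width: 0.0854
finger_force: 0.0
```

Call:
servo_tool([
  {"fingers": -1,"dx": -26,"dy": -16,"dz": 0,"roll": 0},
  {"fingers": -1,"dx": -26,"dy": -16,"dz": 0,"roll": 0},
  {"fingers": -1,"dx": -26,"dy": -16,"dz": 0,"roll": 0},
  {"fingers": -1,"dx": -26,"dy": -16,"dz": 0,"roll": 0},
  {"fingers": -1,"dx": -26,"dy": -16,"dz": 0,"roll": 0},
])

```text
clock: 37.05
position: [0.4911, 0.1716, 0.216]
tool_rot: [0.0, 0.523, 0.852, 0.0]
wrist_force: [1.3, -0.7, 0.0]
width: 0.0853
finger_force: 0.0
```

Call:
servo_tool([
  {"fingers": -1,"dx": -12,"dy": -9,"dz": 0,"roll": 0},
  {"fingers": -1,"dx": 0,"dy": 0,"dz": 0,"roll": 6.9},
  {"fingers": -1,"dx": 0,"dy": 0,"dz": 0,"roll": 6.9},
  {"fingers": -1,"dx": 0,"dy": 0,"dz": 0,"roll": 6.9},
  {"fingers": -1,"dx": 0,"dy": 0,"dz": 0,"roll": 6.9},
])

```text
clock: 37.47
position: [0.4889, 0.1578, 0.216]
tool_rot: [0.0, 0.714, 0.701, 0.0]
wrist_force: [0.4, 1.0, -0.7]
width: 0.0851
finger_force: 0.0
```

Call:
servo_tool([
  {"fingers": -1,"dx": 0,"dy": 0,"dz": 0,"roll": 6.9},
  {"fingers": -1,"dx": 0,"dy": 0,"dz": 0,"roll": 6.9},
  {"fingers": -1,"dx": 0,"dy": 0,"dz": 0,"roll": 6.9},
  {"fingers": -1,"dx": 0,"dy": 0,"dz": 0,"roll": 6.9},
  {"fingers": -1,"dx": 0,"dy": 0,"dz": 0,"roll": 6.9},
])

```text
clock: 37.88
position: [0.4888, 0.1581, 0.216]
tool_rot: [0.0, 0.889, 0.458, 0.0]
wrist_force: [-0.0, 0.6, -0.7]
width: 0.0853
finger_force: 0.0
```

Call:
servo_tool([
  {"fingers": -1,"dx": 0,"dy": 0,"dz": 0,"roll": 6.9},
  {"fingers": -1,"dx": 0,"dy": 0,"dz": 0,"roll": 6.9},
  {"fingers": -1,"dx": 0,"dy": 0,"dz": 0,"roll": 0},
  {"fingers": -1,"dx": 0,"dy": 0,"dz": 0,"roll": 0},
  {"fingers": -1,"dx": 0,"dy": 0,"dz": 0,"roll": 0},
])

```text
clock: 38.3
position: [0.489, 0.1583, 0.2159]
tool_rot: [0.0, 0.936, 0.352, 0.0]
wrist_force: [-0.0, 0.7, -0.5]
width: 0.0853
finger_force: 0.0
```

```bash
python3 - <<'E'
from h import *
p=r.observe(); print(p['position'],yaw(p),p['width'],p['wrist_force'],p['joints'])
for c,a in potatoes():
    print(move(p,*c,a))
E
```

```text
[0.48898341 0.15830133 0.21594093] 41.17770699215144 0.08527973603371493 [-0.04363119  0.74133633 -0.52897222] [ 2.08643571e-01 -1.54737760e-01  1.98925516e+00 -6.71116231e-05
  1.30690950e+00  1.06077083e+00]
1280 (np.int64(109), np.int64(162), np.int64(0), np.int64(39)) [0.4995 0.3851] [0.5004 0.3789] 151.1 (30, 48) 41.2
2317 (np.int64(295), np.int64(338), np.int64(153), np.int64(220)) [0.4895 0.1579] [0.4889 0.1575] 36.7 (73, 45) 36.4
roll -109.9 dx 96.8 dy 198.6
roll 4.5 dx -0.6 dy 0.6
```

Call:
servo_tool([
  {"fingers": -1,"dx": 0,"dy": 0,"dz": 15,"roll": 2},
  {"fingers": -1,"dx": 0,"dy": 0,"dz": 30,"roll": 0},
  {"fingers": -1,"dx": 0,"dy": 0,"dz": 35,"roll": 0},
  {"fingers": -1,"dx": 0,"dy": 0,"dz": 35,"roll": 0},
  {"fingers": -1,"dx": 0,"dy": 0,"dz": 30,"roll": 0},
])

```text
clock: 38.77
position: [0.4884, 0.1583, 0.0689]
tool_rot: [-0.0, 0.942, 0.335, -0.0]
wrist_force: [-0.3, 0.5, -0.7]
width: 0.0854
finger_force: 0.0
```

Call:
servo_tool([
  {"fingers": -1,"dx": 0,"dy": 0,"dz": 16,"roll": 0},
  {"fingers": -1,"dx": 0,"dy": 0,"dz": 8,"roll": 0},
  {"fingers": -1,"dx": 0,"dy": 0,"dz": 3,"roll": 0},
  {"fingers": -1,"dx": 0,"dy": 0,"dz": 0,"roll": 0},
  {"fingers": 1,"dx": 0,"dy": 0,"dz": 0,"roll": 0},
])

```text
clock: 39.18
position: [0.4903, 0.1588, 0.0454]
tool_rot: [0.0, 0.942, 0.334, 0.001]
wrist_force: [0.2, 0.4, 0.4]
width: 0.0755
finger_force: 0.0
```

Call:
servo_tool([
  {"fingers": 1,"dx": 0,"dy": 0,"dz": 0,"roll": 0},
  {"fingers": 1,"dx": 0,"dy": 0,"dz": 0,"roll": 0},
  {"fingers": 1,"dx": 0,"dy": 0,"dz": 0,"roll": 0},
  {"fingers": 1,"dx": 0,"dy": 0,"dz": 0,"roll": 0},
  {"fingers": 1,"dx": 0,"dy": 0,"dz": 0,"roll": 0},
])

```text
clock: 39.6
position: [0.4905, 0.1588, 0.0457]
tool_rot: [0.0, 0.943, 0.334, 0.002]
wrist_force: [-0.8, 0.1, 6.4]
width: 0.0455
finger_force: 62.1
```

Call:
servo_tool([
  {"fingers": 1,"dx": 0,"dy": 0,"dz": 0,"roll": 0},
  {"fingers": 1,"dx": 0,"dy": 0,"dz": -10,"roll": 0},
  {"fingers": 1,"dx": 0,"dy": 0,"dz": -25,"roll": 6},
  {"fingers": 1,"dx": 0,"dy": 0,"dz": -35,"roll": 5.5},
  {"fingers": 1,"dx": 0,"dy": 0,"dz": -35,"roll": 0},
])

```text
clock: 40.02
position: [0.4875, 0.1582, 0.1489]
tool_rot: [-0.0, 0.972, 0.236, -0.002]
wrist_force: [1.2, 0.0, -1.0]
width: 0.046
finger_force: 61.7
```

Call:
servo_tool([
  {"fingers": 1,"dx": 0,"dy": 0,"dz": -35,"roll": 0},
  {"fingers": 1,"dx": 0,"dy": 0,"dz": -25,"roll": 0},
  {"fingers": 1,"dx": 0,"dy": 0,"dz": -7,"roll": 0},
  {"fingers": 1,"dx": 8,"dy": -12,"dz": 0,"roll": 0},
  {"fingers": 1,"dx": 15,"dy": -22,"dz": 0,"roll": 0},
])

```text
clock: 40.43
position: [0.4935, 0.1981, 0.2158]
tool_rot: [0.0, 0.972, 0.237, 0.0]
wrist_force: [0.2, 0.4, -1.1]
width: 0.0461
finger_force: 61.7
```

Call:
servo_tool([
  {"fingers": 1,"dx": 18,"dy": -26,"dz": 0,"roll": 0},
  {"fingers": 1,"dx": 18,"dy": -26,"dz": 0,"roll": 0},
  {"fingers": 1,"dx": 18,"dy": -26,"dz": 0,"roll": 0},
  {"fingers": 1,"dx": 18,"dy": -26,"dz": 0,"roll": 0},
  {"fingers": 1,"dx": 18,"dy": -26,"dz": 0,"roll": 0},
])

```text
clock: 40.85
position: [0.5124, 0.3572, 0.2136]
tool_rot: [0.0, 0.971, 0.238, -0.002]
wrist_force: [1.3, 0.5, -0.6]
width: 0.0456
finger_force: 61.7
```

Call:
servo_tool([
  {"fingers": 1,"dx": 14,"dy": -20,"dz": 0,"roll": 0},
  {"fingers": 1,"dx": 7,"dy": -11,"dz": 0,"roll": 0},
  {"fingers": 1,"dx": 0,"dy": 0,"dz": 0,"roll": 0},
  {"fingers": 1,"dx": 0,"dy": 0,"dz": 0,"roll": 0},
  {"fingers": 1,"dx": 0,"dy": 0,"dz": 0,"roll": 0},
])

```text
clock: 41.27
position: [0.5174, 0.3922, 0.2148]
tool_rot: [0.001, 0.971, 0.238, -0.001]
wrist_force: [0.7, 1.2, -2.0]
width: 0.046
finger_force: 61.7
```

```bash
python3 - <<'E'
from h import *
p=r.observe(); print(p['position'],yaw(p),p['width'],p['wrist_force'])
print(move(p,.5183,.393,yaw(p)))
E
```

```text
[0.5173536  0.39216622 0.21480698] 27.507519993356503 0.04596746238489839 [ 0.7220368   1.22615579 -1.96845491]
roll 0.0 dx 1.2 dy -0.3
```

Call:
servo_tool([
  {"fingers": 1,"dx": 1,"dy": 0,"dz": 15,"roll": 0},
  {"fingers": 1,"dx": 0,"dy": 0,"dz": 20,"roll": 0},
  {"fingers": 1,"dx": 0,"dy": 0,"dz": 13,"roll": 0},
  {"fingers": 1,"dx": 0,"dy": 0,"dz": 5,"roll": 0},
  {"fingers": 1,"dx": 0,"dy": 0,"dz": 0,"roll": 0},
])

```text
clock: 41.68
position: [0.5175, 0.3923, 0.1598]
tool_rot: [0.001, 0.971, 0.238, -0.002]
wrist_force: [-0.8, 0.4, -1.8]
width: 0.0458
finger_force: 61.7
```

Call:
servo_tool([
  {"fingers": 1,"dx": 0,"dy": 0,"dz": 0,"roll": 0},
  {"fingers": -1,"dx": 0,"dy": 0,"dz": 0,"roll": 0},
  {"fingers": -1,"dx": 0,"dy": 0,"dz": 0,"roll": 0},
  {"fingers": -1,"dx": 0,"dy": 0,"dz": 0,"roll": 0},
  {"fingers": -1,"dx": 0,"dy": 0,"dz": 0,"roll": 0},
])

```text
clock: 42.1
position: [0.5191, 0.3942, 0.1641]
tool_rot: [-0.0, 0.971, 0.238, 0.001]
wrist_force: [0.2, 0.5, 0.0]
width: 0.0855
finger_force: 0.0
```

Call:
servo_tool([
  {"fingers": -1,"dx": 0,"dy": 0,"dz": -10,"roll": 0},
  {"fingers": -1,"dx": 0,"dy": 0,"dz": -25,"roll": 0},
  {"fingers": -1,"dx": 0,"dy": 0,"dz": -20,"roll": 0},
  {"fingers": -1,"dx": -9,"dy": 16,"dz": 0,"roll": 0},
  {"fingers": -1,"dx": -17,"dy": 30,"dz": 0,"roll": 0},
])

```text
clock: 42.52
position: [0.5179, 0.3434, 0.2217]
tool_rot: [-0.001, 0.971, 0.24, 0.003]
wrist_force: [0.5, -0.9, 0.3]
width: 0.0855
finger_force: 0.0
```

Call:
servo_tool([
  {"fingers": -1,"dx": -18,"dy": 32,"dz": 0,"roll": 0},
  {"fingers": -1,"dx": -18,"dy": 32,"dz": 0,"roll": 0},
  {"fingers": -1,"dx": -18,"dy": 32,"dz": 0,"roll": 0},
  {"fingers": -1,"dx": -18,"dy": 32,"dz": 0,"roll": 0},
  {"fingers": -1,"dx": -18,"dy": 32,"dz": 0,"roll": 0},
])

```text
clock: 42.93
position: [0.5109, 0.1561, 0.2191]
tool_rot: [0.0, 0.971, 0.238, 0.001]
wrist_force: [1.2, 0.1, -0.7]
width: 0.0856
finger_force: 0.0
```

Call:
servo_tool([
  {"fingers": -1,"dx": -18,"dy": 32,"dz": 0,"roll": 0},
  {"fingers": -1,"dx": -18,"dy": 32,"dz": 0,"roll": 0},
  {"fingers": -1,"dx": -18,"dy": 32,"dz": 0,"roll": 0},
  {"fingers": -1,"dx": -18,"dy": 32,"dz": 0,"roll": 0},
  {"fingers": -1,"dx": -18,"dy": 32,"dz": 0,"roll": 0},
])

```text
clock: 43.35
position: [0.5051, -0.0277, 0.2193]
tool_rot: [0.0, 0.971, 0.238, 0.001]
wrist_force: [0.9, -0.2, -0.2]
width: 0.0856
finger_force: 0.0
```

Call:
servo_tool([
  {"fingers": -1,"dx": -18,"dy": 32,"dz": 0,"roll": 0},
  {"fingers": -1,"dx": -18,"dy": 32,"dz": 0,"roll": 0},
  {"fingers": -1,"dx": -18,"dy": 32,"dz": 0,"roll": 0},
  {"fingers": -1,"dx": -14,"dy": 25,"dz": 0,"roll": 0},
  {"fingers": -1,"dx": 0,"dy": 2,"dz": 0,"roll": 0},
])

```text
clock: 43.77
position: [0.5017, -0.1707, 0.2192]
tool_rot: [0.001, 0.972, 0.236, 0.0]
wrist_force: [0.7, -0.2, 0.0]
width: 0.0852
finger_force: 0.0
```

Call:
servo_tool([
  {"fingers": -1,"dx": 0,"dy": 0,"dz": 0,"roll": 0},
  {"fingers": -1,"dx": 0,"dy": 0,"dz": 0,"roll": 0},
  {"fingers": -1,"dx": 0,"dy": 0,"dz": 0,"roll": 0},
  {"fingers": -1,"dx": 0,"dy": 0,"dz": 0,"roll": 0},
  {"fingers": -1,"dx": 0,"dy": 0,"dz": 0,"roll": 0},
])

```text
clock: 44.18
position: [0.5019, -0.1654, 0.2179]
tool_rot: [-0.0, 0.971, 0.239, 0.0]
wrist_force: [-0.4, -0.1, -0.4]
width: 0.0851
finger_force: 0.0
```

```bash
python3 - <<'E'
from h import *
p=r.observe(); print(p['position'],yaw(p),p['width'],p['wrist_force'],p['joints'])
for c,a in potatoes():
    print(move(p,*c,a))
t=snap('top','t7')['color'][175:245,155:235]
h=cv2.cvtColor(t,cv2.COLOR_RGB2HSV).astype(int); print('yellow px in crock',((h[...,0]>19)&(h[...,0]<32)&(h[...,1]>120)).sum())
E
```

```text
[ 0.50189639 -0.16536387  0.21793005] 27.641494876095127 0.08513634275185447 [-0.40791715 -0.05073171 -0.38855047] [-4.19939566e-01 -1.22204300e-01  1.95679456e+00  1.21782233e-04
  1.30692351e+00  6.68389907e-01]
2275 (np.int64(297), np.int64(341), np.int64(155), np.int64(222)) [ 0.5012 -0.1679] [ 0.5002 -0.1691] 23.1 (74, 47) 26.4
roll 4.5 dx -3.0 dy 2.7
yellow px in crock 747
```

Call:
servo_tool([
  {"fingers": -1,"dx": -1,"dy": 2.5,"dz": 15,"roll": 3},
  {"fingers": -1,"dx": 0,"dy": 0,"dz": 30,"roll": 0},
  {"fingers": -1,"dx": 0,"dy": 0,"dz": 35,"roll": 0},
  {"fingers": -1,"dx": 0,"dy": 0,"dz": 35,"roll": 0},
  {"fingers": -1,"dx": 0,"dy": 0,"dz": 30,"roll": 0},
])

```text
clock: 44.7
position: [0.5015, -0.1685, 0.0709]
tool_rot: [-0.0, 0.977, 0.213, -0.0]
wrist_force: [0.6, -0.5, -1.2]
width: 0.0853
finger_force: 0.0
```

Call:
servo_tool([
  {"fingers": -1,"dx": 0,"dy": 0,"dz": 16,"roll": 0},
  {"fingers": -1,"dx": 0,"dy": 0,"dz": 9,"roll": 0},
  {"fingers": -1,"dx": 0,"dy": 0,"dz": 4,"roll": 0},
  {"fingers": -1,"dx": 0,"dy": 0,"dz": 0,"roll": 0},
  {"fingers": 1,"dx": 0,"dy": 0,"dz": 0,"roll": 0},
])

```text
clock: 45.12
position: [0.5031, -0.1695, 0.0452]
tool_rot: [0.001, 0.977, 0.213, 0.001]
wrist_force: [0.6, -0.3, 0.2]
width: 0.0756
finger_force: 0.0
```

Call:
servo_tool([
  {"fingers": 1,"dx": 0,"dy": 0,"dz": 0,"roll": 0},
  {"fingers": 1,"dx": 0,"dy": 0,"dz": 0,"roll": 0},
  {"fingers": 1,"dx": 0,"dy": 0,"dz": 0,"roll": 0},
  {"fingers": 1,"dx": 0,"dy": 0,"dz": 0,"roll": 0},
  {"fingers": 1,"dx": 0,"dy": 0,"dz": 0,"roll": 0},
])

```text
clock: 45.53
position: [0.5035, -0.1697, 0.0458]
tool_rot: [0.001, 0.977, 0.212, 0.001]
wrist_force: [0.9, 1.7, 6.5]
width: 0.0458
finger_force: 61.9
```

Call:
servo_tool([
  {"fingers": 1,"dx": 0,"dy": 0,"dz": 0,"roll": 0},
  {"fingers": 1,"dx": 0,"dy": 0,"dz": -10,"roll": 0},
  {"fingers": 1,"dx": 0,"dy": 0,"dz": -25,"roll": 0},
  {"fingers": 1,"dx": 0,"dy": 0,"dz": -35,"roll": -3},
  {"fingers": 1,"dx": 0,"dy": 0,"dz": -35,"roll": 0},
])

```text
clock: 45.95
position: [0.5006, -0.1686, 0.1489]
tool_rot: [-0.001, 0.971, 0.239, -0.001]
wrist_force: [2.0, -0.3, -1.8]
width: 0.0457
finger_force: 61.7
```

Call:
servo_tool([
  {"fingers": 1,"dx": 0,"dy": 0,"dz": -35,"roll": 0},
  {"fingers": 1,"dx": 0,"dy": 0,"dz": -25,"roll": 0},
  {"fingers": 1,"dx": 0,"dy": 0,"dz": -7,"roll": 0},
  {"fingers": 1,"dx": 0,"dy": 0,"dz": 0,"roll": 0},
  {"fingers": 1,"dx": 0,"dy": 0,"dz": 0,"roll": 0},
])

```text
clock: 46.37
position: [0.5013, -0.1689, 0.2145]
tool_rot: [-0.001, 0.971, 0.238, -0.001]
wrist_force: [-0.2, 0.8, -2.0]
width: 0.0458
finger_force: 61.7
```

```bash
python3 - <<'E'
from h import *
p=r.observe(); print(p['position'],yaw(p),p['width'])
print(move(p,.535,.361,yaw(p)))
t=cv2.imread('pics/t7.png')[165:260,150:250]
cv2.imwrite('pics/c7.png',cv2.resize(t,(400,380),interpolation=cv2.INTER_CUBIC))
E
```

```text
[ 0.5013041  -0.16887705  0.21453527] 27.534944685178882 0.045808114891363785
roll 0.0 dx 274.8 dy -454.3
```

View pics/c7.png

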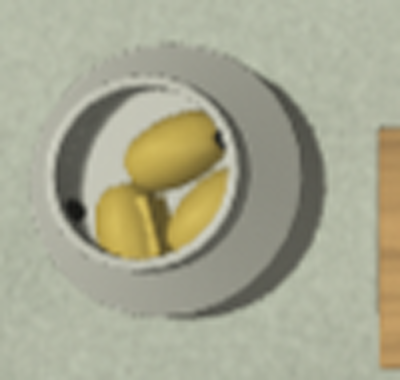

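Call:
servo_tool([
  {"fingers": 1,"dx": 0,"dy": 0,"dz": 0,"roll": -6.6},
  {"fingers": 1,"dx": 0,"dy": 0,"dz": 0,"roll": -6.6},
  {"fingers": 1,"dx": 0,"dy": 0,"dz": 0,"roll": -6.6},
  {"fingers": 1,"dx": 0,"dy": 0,"dz": 0,"roll": -6.6},
  {"fingers": 1,"dx": 0,"dy": 0,"dz": 0,"roll": -6.6},
])

```text
clock: 46.78
position: [0.5003, -0.1684, 0.2118]
tool_rot: [-0.003, 0.862, 0.506, -0.002]
wrist_force: [-0.9, -0.5, -0.9]
width: 0.0458
finger_force: 61.8
```

Call:
servo_tool([
  {"fingers": 1,"dx": 0,"dy": 0,"dz": 0,"roll": -6.6},
  {"fingers": 1,"dx": 0,"dy": 0,"dz": 0,"roll": -6.6},
  {"fingers": 1,"dx": 0,"dy": 0,"dz": 0,"roll": -6.6},
  {"fingers": 1,"dx": 0,"dy": 0,"dz": 0,"roll": -6.6},
  {"fingers": 1,"dx": 0,"dy": 0,"dz": 0,"roll": -6.6},
])

```text
clock: 47.2
position: [0.5003, -0.1684, 0.2118]
tool_rot: [-0.003, 0.683, 0.731, -0.001]
wrist_force: [0.7, -0.3, -1.8]
width: 0.0459
finger_force: 61.8
```

Call:
servo_tool([
  {"fingers": 1,"dx": 0,"dy": 0,"dz": 0,"roll": -6.6},
  {"fingers": 1,"dx": 0,"dy": 0,"dz": 0,"roll": -6.6},
  {"fingers": 1,"dx": 0,"dy": 0,"dz": 0,"roll": -6.6},
  {"fingers": 1,"dx": 0,"dy": 0,"dz": 0,"roll": -6.6},
  {"fingers": 1,"dx": 16,"dy": 11,"dz": 0,"roll": 0},
])

```text
clock: 47.62
position: [0.5019, -0.1509, 0.212]
tool_rot: [-0.003, 0.5, 0.866, -0.001]
wrist_force: [0.6, -0.5, -1.1]
width: 0.0459
finger_force: 61.7
```

Call:
servo_tool([
  {"fingers": 1,"dx": 30,"dy": 20,"dz": 0,"roll": 0},
  {"fingers": 1,"dx": 30,"dy": 20,"dz": 0,"roll": 0},
  {"fingers": 1,"dx": 30,"dy": 20,"dz": 0,"roll": 0},
  {"fingers": 1,"dx": 30,"dy": 20,"dz": 0,"roll": 0},
  {"fingers": 1,"dx": 30,"dy": 20,"dz": 0,"roll": 0},
])

```text
clock: 48.03
position: [0.5134, 0.0317, 0.2121]
tool_rot: [-0.003, 0.501, 0.866, -0.001]
wrist_force: [0.2, 0.3, -0.8]
width: 0.046
finger_force: 61.7
```

Call:
servo_tool([
  {"fingers": 1,"dx": 30,"dy": 20,"dz": 0,"roll": 0},
  {"fingers": 1,"dx": 30,"dy": 20,"dz": 0,"roll": 0},
  {"fingers": 1,"dx": 30,"dy": 20,"dz": 0,"roll": 0},
  {"fingers": 1,"dx": 30,"dy": 20,"dz": 0,"roll": 0},
  {"fingers": 1,"dx": 30,"dy": 20,"dz": 0,"roll": 0},
])

```text
clock: 48.45
position: [0.5252, 0.2113, 0.2118]
tool_rot: [-0.002, 0.5, 0.866, -0.002]
wrist_force: [0.8, 0.1, -0.3]
width: 0.046
finger_force: 61.7
```

Call:
servo_tool([
  {"fingers": 1,"dx": 30,"dy": 20,"dz": 0,"roll": 0},
  {"fingers": 1,"dx": 30,"dy": 20,"dz": 0,"roll": 0},
  {"fingers": 1,"dx": 30,"dy": 20,"dz": 0,"roll": 0},
  {"fingers": 1,"dx": 30,"dy": 20,"dz": 0,"roll": 0},
  {"fingers": 1,"dx": 20,"dy": 17,"dz": 0,"roll": 0},
])

```text
clock: 48.87
position: [0.5392, 0.3817, 0.2113]
tool_rot: [-0.002, 0.5, 0.866, -0.003]
wrist_force: [-0.3, -0.0, -0.1]
width: 0.046
finger_force: 61.7
```

Call:
servo_tool([
  {"fingers": 1,"dx": 10,"dy": 10,"dz": 0,"roll": 0},
  {"fingers": 1,"dx": 0,"dy": 0,"dz": 0,"roll": 0},
  {"fingers": 1,"dx": 0,"dy": 0,"dz": 0,"roll": 0},
  {"fingers": 1,"dx": 0,"dy": 0,"dz": 0,"roll": 0},
  {"fingers": 1,"dx": 0,"dy": 0,"dz": 0,"roll": 0},
])

```text
clock: 49.28
position: [0.5445, 0.392, 0.2143]
tool_rot: [-0.001, 0.501, 0.866, -0.001]
wrist_force: [-0.4, 0.6, -1.7]
width: 0.0459
finger_force: 61.8
```

```bash
python3 - <<'E'
from h import *
p=r.observe(); print(p['position'],yaw(p),p['width'])
print(move(p,.5436,.394,yaw(p)))
E
```

```text
[0.54453338 0.39201972 0.21427943] 119.8801406747022 0.04587935375946366
roll 0.0 dx 2.2 dy 0.2
```

Call:
servo_tool([
  {"fingers": 1,"dx": 2,"dy": 0,"dz": 15,"roll": 0},
  {"fingers": 1,"dx": 0,"dy": 0,"dz": 20,"roll": 0},
  {"fingers": 1,"dx": 0,"dy": 0,"dz": 13,"roll": 0},
  {"fingers": 1,"dx": 0,"dy": 0,"dz": 6,"roll": 0},
  {"fingers": 1,"dx": 0,"dy": 0,"dz": 0,"roll": 0},
])

```text
clock: 49.7
position: [0.5427, 0.3938, 0.1585]
tool_rot: [-0.001, 0.501, 0.866, -0.002]
wrist_force: [0.5, -0.4, -1.1]
width: 0.0459
finger_force: 61.8
```

Call:
servo_tool([
  {"fingers": 1,"dx": 0,"dy": 0,"dz": 0,"roll": 0},
  {"fingers": -1,"dx": 0,"dy": 0,"dz": 0,"roll": 0},
  {"fingers": -1,"dx": 0,"dy": 0,"dz": 0,"roll": 0},
  {"fingers": -1,"dx": 0,"dy": 0,"dz": 0,"roll": 0},
  {"fingers": -1,"dx": 0,"dy": 0,"dz": 0,"roll": 0},
])

```text
clock: 50.12
position: [0.5446, 0.3955, 0.1631]
tool_rot: [0.001, 0.5, 0.866, 0.001]
wrist_force: [-0.2, 0.8, -0.4]
width: 0.0853
finger_force: 0.0
```

Call:
servo_tool([
  {"fingers": -1,"dx": 0,"dy": 0,"dz": -10,"roll": 0},
  {"fingers": -1,"dx": 0,"dy": 0,"dz": -30,"roll": 0},
  {"fingers": -1,"dx": 0,"dy": 0,"dz": -40,"roll": 0},
  {"fingers": -1,"dx": 0,"dy": 0,"dz": -30,"roll": 0},
  {"fingers": -1,"dx": -10,"dy": -7,"dz": 0,"roll": 0},
])

```text
clock: 50.53
position: [0.5458, 0.3859, 0.2828]
tool_rot: [0.004, 0.5, 0.866, 0.007]
wrist_force: [0.4, 0.3, 1.6]
width: 0.0854
finger_force: 0.0
```

Call:
servo_tool([
  {"fingers": -1,"dx": -30,"dy": -22,"dz": 0,"roll": 0},
  {"fingers": -1,"dx": -30,"dy": -22,"dz": 0,"roll": 0},
  {"fingers": -1,"dx": -30,"dy": -22,"dz": 0,"roll": 0},
  {"fingers": -1,"dx": -30,"dy": -22,"dz": 0,"roll": 0},
  {"fingers": -1,"dx": -30,"dy": -22,"dz": 0,"roll": 0},
])

```text
clock: 50.95
position: [0.522, 0.1966, 0.2728]
tool_rot: [0.001, 0.5, 0.866, 0.0]
wrist_force: [1.0, -0.6, 0.5]
width: 0.0851
finger_force: 0.0
```

Call:
servo_tool([
  {"fingers": -1,"dx": -30,"dy": -22,"dz": 0,"roll": 0},
  {"fingers": -1,"dx": -30,"dy": -22,"dz": 0,"roll": 0},
  {"fingers": -1,"dx": -30,"dy": -22,"dz": 0,"roll": 0},
  {"fingers": -1,"dx": -30,"dy": -22,"dz": 0,"roll": 0},
  {"fingers": -1,"dx": -30,"dy": -22,"dz": 0,"roll": 0},
])

```text
clock: 51.37
position: [0.5016, 0.0115, 0.2729]
tool_rot: [0.001, 0.5, 0.866, 0.0]
wrist_force: [1.2, -0.4, -1.2]
width: 0.0858
finger_force: 0.0
```

Call:
servo_tool([
  {"fingers": -1,"dx": -30,"dy": -22,"dz": 0,"roll": 0},
  {"fingers": -1,"dx": -30,"dy": -22,"dz": 0,"roll": 0},
  {"fingers": -1,"dx": -30,"dy": -22,"dz": 0,"roll": 0},
  {"fingers": -1,"dx": 0,"dy": 0,"dz": 0,"roll": 0},
  {"fingers": -1,"dx": 0,"dy": 0,"dz": 0,"roll": 0},
])

```text
clock: 51.78
position: [0.4895, -0.0993, 0.2727]
tool_rot: [0.001, 0.502, 0.865, 0.0]
wrist_force: [0.7, 0.3, 0.7]
width: 0.0855
finger_force: 0.0
```

```bash
python3 - <<'E'
from h import *
print(r.observe()['position'])
t=snap('top','t8')['color']; s=snap('side','s8')['color']
z=lambda a,w,h:cv2.resize(a,(w,h),interpolation=cv2.INTER_CUBIC)
c=np.zeros((600,800,3),np.uint8)
c[:380,:400]=z(t[165:260,150:250],400,380); c[:380,400:]=z(s[110:300,200:400],400,380); c[380:,:]=z(t[90:270,0+150:150+390],800,220)
cv2.imwrite('pics/c8.png',cv2.cvtColor(c,cv2.COLOR_RGB2BGR))
E
```

```text
[ 0.48952942 -0.09933372  0.27265069]
```

View pics/c8.png

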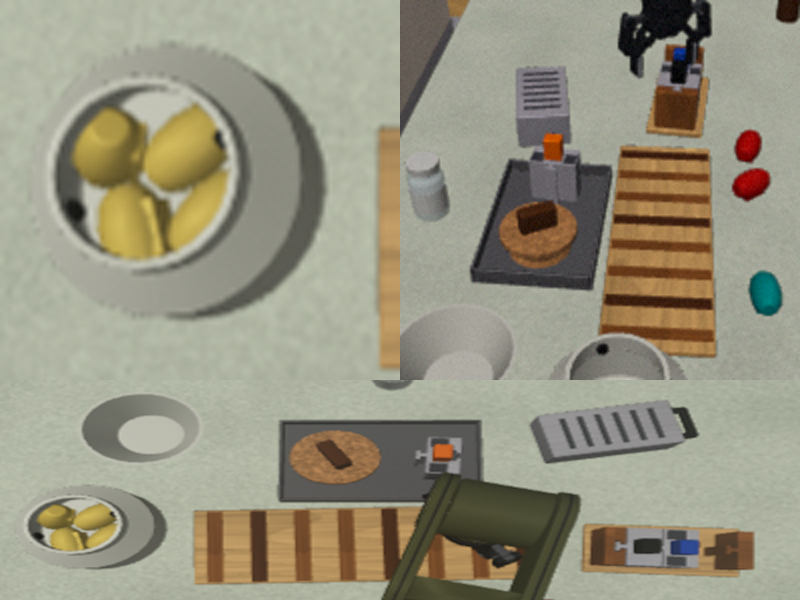

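```bash
python3 - <<'E'
from h import *
s=optics.snapshot('side'); h=cv2.cvtColor(s['color'],cv2.COLOR_RGB2HSV).astype(int)
m=(h[...,0]>19)&(h[...,0]<32)&(h[...,1]>100)&(h[...,2]>60); m[:270]=0; m[:,:260]=0; m[:,360:]=0
v,u=np.nonzero(m); print(len(v), (u.min(),u.max(),v.min(),v.max()) if len(v) else '')
for x,y,z in [(.5266,.377,.13),(.5266,.433,.13),(.5266,.321,.13),(.555,.40,.105),(.555,.40,.078),(.545,.345,.06)]:
    c=s['world_to_cam']@[x,y,z,1]; print((x,y,z),round(s['cx']-s['fx']*c[0]/c[2]),round(s['cy']+s['fy']*c[1]/c[2]))
E
```

```text
351 (np.int64(289), np.int64(325), np.int64(302), np.int64(317))
(0.5266, 0.377, 0.13) 307 297
(0.5266, 0.433, 0.13) 305 317
(0.5266, 0.321, 0.13) 309 278
(0.555, 0.4, 0.105) 295 310
(0.555, 0.4, 0.078) 295 317
(0.545, 0.345, 0.06) 302 303
```

```bash
python3 - <<'E'
from h import *
s=optics.snapshot('side'); t=optics.snapshot('top')
h=cv2.cvtColor(s['color'],cv2.COLOR_RGB2HSV).astype(int)
m=(h[...,0]>19)&(h[...,0]<32)&(h[...,1]>100)&(h[...,2]>60)
for v in range(298,319): print(v,''.join('#' if a else '.' for a in m[v,280:332]),h[v,286:302:2,2].tolist())
def pr(p): c=s['world_to_cam']@np.r_[p,1]; return round(s['cx']-s['fx']*c[0]/c[2],1),round(s['cy']+s['fy']*c[1]/c[2],1)
for n,uv in dict(facet=(178.7,197),ULtop=(177,192.5),ULcentre=(176.5,202),ULleft=(169,203),UR=(196,202),LL=(180,222)).items():
    print(n,[(z,*ray(t,uv,z)[0][:2].round(3).tolist(),pr(ray(t,uv,z)[0])) for z in (.06,.08,.1,.12)])
E
```

```text
298 .................................................... [86, 107, 102, 109, 108, 118, 121, 141]
299 .................................................... [94, 102, 109, 111, 112, 127, 150, 165]
300 .................................................... [93, 102, 106, 113, 130, 157, 179, 178]
301 .................................................... [95, 101, 105, 130, 153, 174, 178, 176]
302 ...............................#####................ [96, 100, 114, 160, 183, 175, 177, 175]
303 .............................#########.............. [100, 103, 149, 180, 178, 177, 174, 179]
304 ............................############............ [108, 134, 173, 176, 183, 174, 177, 174]
305 ...........................###############.......... [142, 162, 182, 178, 175, 173, 172, 179]
306 ............####..........#################......... [170, 175, 172, 153, 148, 149, 157, 176]
307 ..........#########.......##################........ [179, 172, 159, 156, 160, 143, 131, 172]
308 .........###########......###################....... [177, 164, 157, 169, 166, 156, 141, 143]
309 .........############..
[... 1767 characters left out ...]
float64(338.6))), (0.08, 0.545, 0.438, (np.float64(297.7), np.float64(331.1))), (0.1, 0.542, 0.431, (np.float64(298.9), np.float64(323.5))), (0.12, 0.54, 0.423, (np.float64(300.0), np.float64(315.7)))]
UR [(0.06, 0.548, 0.372, (np.float64(299.3), np.float64(311.4))), (0.08, 0.546, 0.365, (np.float64(300.3), np.float64(304.6))), (0.1, 0.543, 0.359, (np.float64(301.4), np.float64(297.7))), (0.12, 0.541, 0.353, (np.float64(302.5), np.float64(290.6)))]
LL [(0.06, 0.495, 0.414, (np.float64(319.7), np.float64(328.0))), (0.08, 0.493, 0.407, (np.float64(320.6), np.float64(320.8))), (0.1, 0.492, 0.4, (np.float64(321.5), np.float64(313.4))), (0.12, 0.49, 0.394, (np.float64(322.4), np.float64(306.0)))]
```

Call:
servo_tool([
  {"fingers": -1,"dx": 15,"dy": 12,"dz": 0,"roll": 0},
  {"fingers": -1,"dx": 28,"dy": 23,"dz": 0,"roll": 0},
  {"fingers": -1,"dx": 30,"dy": 24,"dz": 0,"roll": 0},
  {"fingers": -1,"dx": 30,"dy": 24,"dz": 0,"roll": 0},
  {"fingers": -1,"dx": 30,"dy": 24,"dz": 0,"roll": 0},
])

```text
clock: 52.45
position: [0.5159, 0.0738, 0.272]
tool_rot: [0.0, 0.5, 0.866, 0.0]
wrist_force: [0.9, -1.2, -0.6]
width: 0.0856
finger_force: 0.0
```

Call:
servo_tool([
  {"fingers": -1,"dx": 30,"dy": 24,"dz": 0,"roll": 0},
  {"fingers": -1,"dx": 30,"dy": 24,"dz": 0,"roll": 0},
  {"fingers": -1,"dx": 30,"dy": 24,"dz": 0,"roll": 0},
  {"fingers": -1,"dx": 30,"dy": 24,"dz": 0,"roll": 0},
  {"fingers": -1,"dx": 30,"dy": 24,"dz": 0,"roll": 0},
])

```text
clock: 52.87
position: [0.5444, 0.2642, 0.2719]
tool_rot: [0.0, 0.499, 0.866, 0.0]
wrist_force: [0.7, -1.2, 0.8]
width: 0.0852
finger_force: 0.0
```

Call:
servo_tool([
  {"fingers": -1,"dx": 30,"dy": 24,"dz": 0,"roll": 0},
  {"fingers": -1,"dx": 20,"dy": 19,"dz": 0,"roll": 0},
  {"fingers": -1,"dx": 0,"dy": 0,"dz": 0,"roll": 0},
  {"fingers": -1,"dx": 0,"dy": 0,"dz": 0,"roll": 0},
  {"fingers": -1,"dx": 0,"dy": 0,"dz": 0,"roll": 0},
])

```text
clock: 53.28
position: [0.5568, 0.3262, 0.2715]
tool_rot: [-0.0, 0.5, 0.866, -0.0]
wrist_force: [-0.4, -0.0, -0.3]
width: 0.0853
finger_force: 0.0
```

```bash
cat >> h.py <<'E'
def keep(n):
    import pickle
    p=r.observe(); s=snap('wrist','k%d'%n); pickle.dump((p,s),open('k%d.pkl'%n,'wb')); print(p['position'],yaw(p),p['joint_velocities'].round(4))
E
python3 -c "from h import *; keep(1)"
```

```text
[0.55683524 0.32616518 0.27147562] 120.03776306295549 [-0.026  -0.0169  0.0122 -0.0001 -0.0012  0.0006]
```

Call:
servo_tool([
  {"fingers": -1,"dx": 30,"dy": 25,"dz": 0,"roll": 0},
  {"fingers": -1,"dx": 30,"dy": 25,"dz": 0,"roll": 0},
  {"fingers": -1,"dx": 0,"dy": 0,"dz": 0,"roll": 0},
  {"fingers": -1,"dx": 0,"dy": 0,"dz": 0,"roll": 0},
  {"fingers": -1,"dx": 0,"dy": 0,"dz": 0,"roll": 0},
])

```text
clock: 53.75
position: [0.5709, 0.4015, 0.2718]
tool_rot: [0.0, 0.501, 0.866, -0.0]
wrist_force: [-0.0, 0.3, -0.2]
width: 0.0854
finger_force: 0.0
```

```bash
python3 -c "from h import *; keep(2)"
```

```text
[0.57093007 0.40148108 0.27183681] 119.8967624594211 [-0.0111 -0.0149  0.0092  0.0018 -0.0021  0.0005]
```

Call:
servo_tool([
  {"fingers": -1,"dx": 0,"dy": -30,"dz": 0,"roll": 0},
  {"fingers": -1,"dx": 0,"dy": -35,"dz": 0,"roll": 0},
  {"fingers": -1,"dx": 0,"dy": -35,"dz": 0,"roll": 0},
  {"fingers": -1,"dx": 0,"dy": 0,"dz": 0,"roll": 0},
  {"fingers": -1,"dx": 0,"dy": 0,"dz": 0,"roll": 0},
])

```text
clock: 54.22
position: [0.483, 0.3507, 0.272]
tool_rot: [0.0, 0.501, 0.865, 0.0]
wrist_force: [0.3, -0.4, 0.5]
width: 0.0852
finger_force: 0.0
```

```bash
python3 - <<'E'
from h import *
keep(3)
import pickle
A=[pickle.load(open('k%d.pkl'%i,'rb')) for i in (1,2,3)]
xs=np.arange(.46,.60,.001); ys=np.arange(.31,.45,.001); X,Y=np.meshgrid(xs,ys,indexing='ij')
zs=np.arange(.0,.142,.003); cost=[]
for z in zs:
    W=[]
    for p,s in A:
        M=np.eye(4); M[:3,:3]=R.from_quat(np.roll(p['tool_rot'],-1)).as_matrix(); M[:3,3]=p['position']
        C=np.linalg.inv(M@s['tool_from_camera']); q=C[:3,:3]@np.array([X.ravel(),Y.ravel(),np.full(X.size,z)])+C[:3,3:]
        u=s['cx']-s['fx']*q[0]/q[2]; v=s['cy']+s['fy']*q[1]/q[2]
        W.append(cv2.remap(s['color'],u.reshape(X.shape).astype(np.float32),v.reshape(X.shape).astype(np.float32),cv2.INTER_LINEAR).astype(float))
    c=np.var(np.array(W),axis=0).sum(-1); cost.append(cv2.blur(c,(11,11)))
cost=np.array(cost); Z=zs[cost.argmin(0)]*1000
print('rows x .60->.46 step 10mm, cols y .45->.31')
for i in range(139,-1,-8): print(round(xs[i],3),Z[i,::-1][::8].astype(int).tolist())
E
```

```text
[0.48299049 0.35066501 0.27196079] 119.85366650252135 [ 0.0009  0.0465 -0.0763 -0.0011 -0.0102  0.0023]
rows x .60->.46 step 10mm, cols y .45->.31
0.599 [75, 108, 57, 81, 96, 105, 111, 117, 117, 6, 117, 141, 138, 24, 117, 114, 105, 96]
0.591 [105, 63, 75, 96, 108, 117, 126, 129, 18, 126, 126, 30, 30, 27, 21, 123, 117, 102]
0.583 [117, 63, 90, 114, 123, 132, 129, 48, 33, 33, 129, 129, 39, 36, 30, 15, 141, 135]
0.575 [36, 81, 108, 132, 135, 141, 60, 33, 33, 36, 42, 45, 27, 45, 39, 24, 15, 132]
0.567 [57, 93, 105, 141, 141, 66, 51, 36, 39, 51, 54, 30, 42, 39, 51, 30, 24, 141]
0.559 [78, 114, 141, 132, 90, 66, 51, 45, 57, 60, 48, 42, 45, 36, 54, 48, 21, 0]
0.551 [105, 102, 129, 129, 81, 63, 57, 57, 51, 42, 45, 45, 36, 36, 72, 57, 24, 0]
0.543 [93, 93, 129, 96, 75, 57, 54, 51, 42, 45, 45, 36, 33, 87, 81, 66, 45, 33]
0.535 [99, 141, 129, 141, 141, 33, 27, 45, 45, 45, 42, 33, 33, 36, 87, 69, 54, 39]
0.527 [102, 141, 129, 114, 141, 33, 30, 30, 30, 30, 30, 42, 48, 48, 42, 42, 54, 42]
0.519 [93, 141, 132, 141, 93, 39, 36, 33, 30, 30, 54, 54, 51, 42, 42, 39, 54, 42]
0.511 [90, 90, 129, 123, 18, 21, 48, 36, 30, 30, 51, 48, 42, 42, 42, 39, 51, 39]
0.503 [78, 102, 129, 123, 114, 93, 51, 39, 30, 54, 51, 51, 48, 45, 39, 39, 39, 18]
0.495 [57, 105, 129, 126, 114, 93, 54, 48, 45, 54, 51, 48, 48, 42, 39, 39, 27, 9]
0.487 [36, 81, 96, 129, 129, 117, 84, 57, 51, 48, 45, 45, 39, 36, 39, 39, 33, 27]
0.479 [12, 57, 93, 90, 132, 129, 0, 42, 54, 66, 63, 54, 45, 39, 129, 123, 36, 102]
0.471 [3, 30, 60, 99, 99, 129, 132, 129, 90, 90, 87, 135, 132, 129, 126, 114, 102, 93]
0.463 [120, 81, 24, 63, 87, 111, 96, 90, 90, 90, 132, 132, 129, 120, 111, 102, 93, 84]
```

```bash
python3 -c "from h import *; print(ticket.job_done())"
```

```text
the job is handed in; nothing more can be done
None
```

The job is handed in at about 54 s, with no verdict returned. The cork was rocked free one side at a time and stands in the wash tray with the orange-handled insert beside it. All four potatoes are in the open crock, and in the last pictures the bowl, box grater and the other two inserts looked undisturbed.

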